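Warm the counting chambers

TASK

Turn the plate warmer's dial to off (the ring), then set every glass chamber plate from the mat gently on the warmer, each squarely inside an outline of its own, and only then turn the dial to two dots and leave them warming for at least five seconds. Turn the dial back to off, and after that move all the plates to the metal tray, lying flat, face up and side by side inside its rim. Hold the plates by their side edges only, never touching the face, and leave the other things on the bench alone.

Things in the scene. Friction and masses are not known exactly. Their poses are not given: they have to be found in the camera images.
- plate1_mid (a point): glass counting-chamber plate, clear pale glass, 76 x 32 mm, 8 mm thick, 46 g; two or three such plates are present (None at the start: absent). The point is its centre, 4 mm above its underside; x along the 76 mm length, y across the 32 mm width, z up out of the face. The face is the top, all but a 4 mm border; it stands 1 mm above the border, whose side edges are 7 mm high. All start flat on the bench on the grey mat
- plate2_mid (a point): glass counting-chamber plate, clear pale glass, 76 x 32 mm, 8 mm thick, 46 g; two or three such plates are present (None at the start: absent). The point is its centre, 4 mm above its underside; x along the 76 mm length, y across the 32 mm width, z up out of the face. The face is the top, all but a 4 mm border; it stands 1 mm above the border, whose side edges are 7 mm high. All start flat on the bench on the grey mat
- plate3_mid (a point): glass counting-chamber plate, clear pale glass, 76 x 32 mm, 8 mm thick, 46 g; two or three such plates are present (None at the start: absent). The point is its centre, 4 mm above its underside; x along the 76 mm length, y across the 32 mm width, z up out of the face. The face is the top, all but a 4 mm border; it stands 1 mm above the border, whose side edges are 7 mm high. All start flat on the bench on the grey mat
- bay1 (a point): centre of one of three outlined bays on the warmer's flat top (40 mm above the bench), at surface height. The white outline is 96 x 52 mm: 10 mm larger than a plate all round; x is along its 96 mm length (the way a plate's length goes), y across, z up. Bays lie side by side along y, 105 mm apart; the surface is flat, without ridges
- bay2 (a point): centre of one of three outlined bays on the warmer's flat top (40 mm above the bench), at surface height. The white outline is 96 x 52 mm: 10 mm larger than a plate all round; x is along its 96 mm length (the way a plate's length goes), y across, z up. Bays lie side by side along y, 105 mm apart; the surface is flat, without ridges
- bay3 (a point): centre of one of three outlined bays on the warmer's flat top (40 mm above the bench), at surface height. The white outline is 96 x 52 mm: 10 mm larger than a plate all round; x is along its 96 mm length (the way a plate's length goes), y across, z up. Bays lie side by side along y, 105 mm apart; the surface is flat, without ridges
- dial_grip (a point): middle of the selector dial's bar grip, on its vertical axis, 36 mm above the warmer's top, 8 mm below the top of the bar. The bar is 14 mm wide, 42 mm long and stands free for 30 mm of height below its top; its x runs along the bar (turning with it) and -x points to the end with the white pointer line
- dial (a joint): angle of the selector dial in rad, growing clockwise seen from above; four sprung detents: 0 = off (ring mark, against the stop), 0.5 = one dot, 1.0 = two dots, 1.5 = three dots (against the stop). Takes up to about 0.15 N m to turn and snaps into the nearest detent when let go; at the start it is on one, two or three dots
- tray: aluminium tray fixed to the bench, outside 280 (its x) x 120 mm (its y), 12 mm high with a 3 mm floor and 3 mm walls; origin under its centre, at bench height
- mat: grey mat on which the plates start, 280 (its x) x 125 mm, 1 mm high; origin under its centre. The plates start in a row along its x about 90 mm apart, lengths roughly across it. Mat and tray stand on either side of the warmer and may be swapped
- warmer_mid (a point): centre of the warmer's flat top, 330 (its x) x 350 mm, 40 mm high; the dial is on the strip towards its -x side, 115 mm from the centre; the bays 70 mm to the +x side
- jar: screw-top specimen jar, 60 mm across, 75 mm tall (leave alone); origin at its underside
- wash: white plastic bottle, 68 mm across, 170 mm tall (leave alone); origin at its underside
- beaker: small clear beaker, 56 mm across, 60 mm tall (leave alone); origin at its underside
- slidebox: blue slide box, 40 x 60 x 35 mm (leave alone); origin at its underside
Things that resemble listed ones, but are neither listed nor needed, are in the scene too. Leave any green or red look-alike of the part that bears plate3_mid alone.

How it is judged:
On the way, in this order (a step that is already met when the one before it is completed fails the run):
1. the dial is turned to off before any plate is on the warmer (value of joint dial below 0.13 rad and height (world z) of each of plate1_mid, plate2_mid, plate3_mid below 0.03 m), for 0.3 s.
2. with the dial still off, every plate lies flat inside an outline of its own on the warmer and is let go (value of joint dial below 0.13 rad and ((x of plate1_mid in the frame of bay1 between -0.014 and 0.014 m and y of plate1_mid in the frame of bay1 between -0.014 and 0.014 m and z of plate1_mid in the frame of bay1 below 0.008 m and angle between the x axis of plate1_mid and the x axis of bay1, either way round below 0.25 rad) or (x of plate1_mid in the frame of bay2 between -0.014 and 0.014 m and y of plate1_mid in the frame of bay2 between -0.014 and 0.014 m and z of plate1_mid in the frame of bay2 below 0.008 m and angle between the x axis of plate1_mid and the x axis of bay2, either way round below 0.25 rad) or (x of plate1_mid in the frame of bay3 between -0.014 and 0.014 m and y of plate1_mid in the frame of bay3 between -0.014 and 0.014 m and z of plate1_mid in the frame of bay3 below 0.008 m and angle between the x axis of plate1_mid and the x axis of bay3, either way round below 0.25 rad)) and ((x of plate2_mid in the frame of bay1 between -0.014 and 0.014 m and y of plate2_mid in the frame of bay1 between -0.014 and 0.014 m and z of plate2_mid in the frame of bay1 below 0.008 m and angle between the x axis of plate2_mid and the x axis of bay1, either way round below 0.25 rad) or (x of plate2_mid in the frame of bay2 between -0.014 and 0.014 m and y of plate2_mid in the frame of bay2 between -0.014 and 0.014 m and z of plate2_mid in the frame of bay2 below 0.008 m and angle between the x axis of plate2_mid and the x axis of bay2, either way round below 0.25 rad) or (x of plate2_mid in the frame of bay3 between -0.014 and 0.014 m and y of plate2_mid in the frame of bay3 between -0.014 and 0.014 m and z of plate2_mid in the frame of bay3 below 0.008 m and angle between the x axis of plate2_mid and the x axis of bay3, either way round below 0.25 rad)) and ((x of plate3_mid in the frame of bay1 between -0.014 and 0.014 m and y of plate3_mid in the frame of bay1 between -0.014 and 0.014 m and z of plate3_mid in the frame of bay1 below 0.008 m and angle between the x axis of plate3_mid and the x axis of bay1, either way round below 0.25 rad) or (x of plate3_mid in the frame of bay2 between -0.014 and 0.014 m and y of plate3_mid in the frame of bay2 between -0.014 and 0.014 m and z of plate3_mid in the frame of bay2 below 0.008 m and angle between the x axis of plate3_mid and the x axis of bay2, either way round below 0.25 rad) or (x of plate3_mid in the frame of bay3 between -0.014 and 0.014 m and y of plate3_mid in the frame of bay3 between -0.014 and 0.014 m and z of plate3_mid in the frame of bay3 below 0.008 m and angle between the x axis of plate3_mid and the x axis of bay3, either way round below 0.25 rad)) and angle between each of plate1_mid, plate2_mid, plate3_mid's own z axis and vertical below 0.05 rad and contact force between each of plate1, plate2, plate3 and the fingers below 0.1 N and linear speed of each of plate1, plate2, plate3 below 0.02 m/s), for 0.3 s.
3. the dial stands at two dots for 5 s (4.5 s counted) with all plates in their outlines (value of joint dial between 0.87 and 1.13 rad and ((x of plate1_mid in the frame of bay1 between -0.014 and 0.014 m and y of plate1_mid in the frame of bay1 between -0.014 and 0.014 m and z of plate1_mid in the frame of bay1 below 0.008 m and angle between the x axis of plate1_mid and the x axis of bay1, either way round below 0.25 rad) or (x of plate1_mid in the frame of bay2 between -0.014 and 0.014 m and y of plate1_mid in the frame of bay2 between -0.014 and 0.014 m and z of plate1_mid in the frame of bay2 below 0.008 m and angle between the x axis of plate1_mid and the x axis of bay2, either way round below 0.25 rad) or (x of plate1_mid in the frame of bay3 between -0.014 and 0.014 m and y of plate1_mid in the frame of bay3 between -0.014 and 0.014 m and z of plate1_mid in the frame of bay3 below 0.008 m and angle between the x axis of plate1_mid and the x axis of bay3, either way round below 0.25 rad)) and ((x of plate2_mid in the frame of bay1 between -0.014 and 0.014 m and y of plate2_mid in the frame of bay1 between -0.014 and 0.014 m and z of plate2_mid in the frame of bay1 below 0.008 m and angle between the x axis of plate2_mid and the x axis of bay1, either way round below 0.25 rad) or (x of plate2_mid in the frame of bay2 between -0.014 and 0.014 m and y of plate2_mid in the frame of bay2 between -0.014 and 0.014 m and z of plate2_mid in the frame of bay2 below 0.008 m and angle between the x axis of plate2_mid and the x axis of bay2, either way round below 0.25 rad) or (x of plate2_mid in the frame of bay3 between -0.014 and 0.014 m and y of plate2_mid in the frame of bay3 between -0.014 and 0.014 m and z of plate2_mid in the frame of bay3 below 0.008 m and angle between the x axis of plate2_mid and the x axis of bay3, either way round below 0.25 rad)) and ((x of plate3_mid in the frame of bay1 between -0.014 and 0.014 m and y of plate3_mid in the frame of bay1 between -0.014 and 0.014 m and z of plate3_mid in the frame of bay1 below 0.008 m and angle between the x axis of plate3_mid and the x axis of bay1, either way round below 0.25 rad) or (x of plate3_mid in the frame of bay2 between -0.014 and 0.014 m and y of plate3_mid in the frame of bay2 between -0.014 and 0.014 m and z of plate3_mid in the frame of bay2 below 0.008 m and angle between the x axis of plate3_mid and the x axis of bay2, either way round below 0.25 rad) or (x of plate3_mid in the frame of bay3 between -0.014 and 0.014 m and y of plate3_mid in the frame of bay3 between -0.014 and 0.014 m and z of plate3_mid in the frame of bay3 below 0.008 m and angle between the x axis of plate3_mid and the x axis of bay3, either way round below 0.25 rad)) and angle between each of plate1_mid, plate2_mid, plate3_mid's own z axis and vertical below 0.05 rad), for 4.5 s.
4. the dial is turned back to off before any plate is taken to the tray (value of joint dial below 0.13 rad and height (world z) of each of plate1_mid, plate2_mid, plate3_mid above 0.03 m), for 0.3 s.
At the end, for the whole second after the job is handed in: dial within 0.13 rad of off; every plate lies flat (within 0.1 rad), face up, on the tray's floor inside its rim, none on top of another, let go and at rest (value of joint dial below 0.13 rad and x of plate1_mid in the frame of tray between -0.125 and 0.125 m and y of plate1_mid in the frame of tray between -0.045 and 0.045 m and z of plate1_mid in the frame of tray between 0 and 0.011 m and angle between each of plate1_mid, plate2_mid, plate3_mid's own z axis and vertical below 0.1 rad and x of plate2_mid in the frame of tray between -0.125 and 0.125 m and y of plate2_mid in the frame of tray between -0.045 and 0.045 m and z of plate2_mid in the frame of tray between 0 and 0.011 m and x of plate3_mid in the frame of tray between -0.125 and 0.125 m and y of plate3_mid in the frame of tray between -0.045 and 0.045 m and z of plate3_mid in the frame of tray between 0 and 0.011 m and contact force between each of plate1, plate2, plate3 and the fingers below 0.1 N and linear speed of each of plate1, plate2, plate3 below 0.02 m/s); the robot touches nothing.
It fails at once if the fingers touch the face of a plate (more than 0.5 N) (contact force between any of plate1_c1, plate2_c1, plate3_c1 and the fingers above 0.5 N).
It fails at once if a plate is dropped or pressed hard on the warmer or the tray (more than 80 N) (contact force between any of plate1, plate2, plate3 and warmer above 80 N or contact force between any of plate1, plate2, plate3 and tray above 80 N).
It fails at once if another thing on the bench is moved by more than 30 mm (distance of any of jar, wash, beaker, slidebox from where it was at the start of the episode above 0.03 m).
Of plate1, plate2, plate3 only 2 to 3 are there at a start; the rules pass over those that are not, and their reading is None.
At some moment in a run one of plate1, plate2, plate3 may be knocked a few centimetres aside while the robot is not near it.
It also fails if it takes over 210 s, if anything falls off the work surface, if the arm or the gripper's body presses on something with over 40 N, if the wrist force passes 120 N, or if a joint passes its speed limit or range.

ROBOT

A 6-joint arm with a two-finger parallel gripper is mounted at the origin on the work surface. World frame = base frame: x ahead of the robot, y to its left, z up, the work surface at z = 0. Lengths are in m, angles in rad, forces in N, time in s.
With the tool pointing down it reaches from about 0.225 to 0.875 m from the base axis. Payload 3.4 kg.
Tool frame: the origin (TCP) lies at the very end of the fingers, on their centre line; the grasp point (between the pads) lies 19 mm behind it (grasp_offset is the distance from the TCP to the grasp point, in m); y points along the fingers, z is the direction in which the jaws open and shut, and the axes are right-handed (so a half turn about y gives the same grasp; the last joint's range is limited). The gripper opens to 85 mm and grips with 20 to 120 N. Pads are 22 mm wide; open, the fingers measure 114 mm over their backs; the gripper's body (76 mm by 85 mm) begins 54 mm behind the grasp point. The pads swing forward as they close: fully open they stand 13 mm farther back than shut.
Start: joints at [1.184, 0.276, 1.505, -0, 1.361, -0.121], TCP at [0.151, 0.555, 0.231] pointing down, gripper open.
Joint ranges: [-2.89, 2.89], [-0.75, 2.08], [0.22, 2.7], [-1.18, 4.32], [0.11, 2.71], [-2.7, 2.7]. Speed limits (rad/s): [2.57, 2.57, 3.14, 3.14, 3.14, 3.14].

INTERFACE

Orientations are given as a unit quaternion [w, x, y, z].
In Python, from rig import get_state, get_image, sign_off, grasp_offset gives the robot as it stands.
- The arm moves only by the shell command python3 -m jog 'ROWS' [FORCE]. ROWS is JSON, one flat list of numbers, 7 for each row, row after row: the closure in counts, from 0 (fully open) to 255 (shut), then the shift along the tool's x, y, z in cm, then the turn, a rotation vector about the tool's x, y, z in units of 8 degrees (1.0 is 8 degrees). In form: [jaw, tx, ty, tz, rx, ry, rz, jaw, tx, ty, tz, rx, ry, rz, ...]. A call has 1 to 12 rows; each row is the pose to reach, as a shift and turn from the pose commanded when the call began, along the tool's axes at that moment; what a row does not reach only later rows make up. A row lasts 1/8 s, in which the tool goes at most 62.5 mm and 10.7 degrees, less where a joint would pass 70% of its speed; a pose out of reach is approached as far as the arm can. A call with a gripper value outside its range is refused whole. The fingers move at their own pace and stop on an object; FORCE is the grip in N (left out, the last holds). Time passes only in rows, so rows that repeat a pose let the fingers close. It gives the time, the measured TCP pose, the force and the opening at its end, in the units of the state.
- get_state(): the state, without advancing time (a new reading comes with each control period).
- get_image(name): name is "side" or "top" or "wrist"; returns a dict with "color" (480x640x3 uint8, blue, green, red), "mtx" (3x3 intrinsics, pixels), "R" (3x3) and "t" (3): a world point X has camera coordinates R X + t; the wrist camera has in their place "tool_from_camera" (4x4, takes a point from camera to tool coordinates, whose origin is the TCP and whose axes are the tool frame's). Camera axes: x right, y down, z forward; pixel columns grow to the right and rows downward; lengths in m; the calibration is good to about 2 mm. A picture is of the moment at which its call begins: read the wrist's pose just before it. There is no depth.
- sign_off(): hands the job in, once; it reports no verdict.
The state is a dict: "clock": time; "qpos": joint angles; "qd": joint speeds; "effort": joint torques, N m; "position": TCP position; "ee_rot": TCP orientation; "contact_force": force on the tool from outside, world axes, zero at the start; "moment": the same for the moment, N m; "width": finger opening in m.
Only numpy, scipy, OpenCV 4.12 (cv2) and the standard library are available. Lean on these libraries where they do the work, as an engineer would, in place of code of your own. Each camera call takes 0.05 s, during which the arm holds its last target.

## Working session

There is one attempt and no reset: what is moved stays moved. The work goes in short steps, Python scripts to look and compute and a shell command to move; the robot and the scene stay as the last step left them, time stands still between calls to the robot, and variables do not carry over. Pictures are saved under pics/ and viewed, and the job is handed in when it is done.

```bash
ls; mkdir -p pics
python3 - <<'E'
from rig import get_state,get_image,grasp_offset
import cv2,numpy as np
s=get_state();print(s,grasp_offset)
for n in ["side","top","wrist"]:
    im=get_image(n);cv2.imwrite(f"pics/{n}0.png",im["color"])
    print(n,{k:np.round(v,4).tolist() for k,v in im.items() if k!="color"})
E
```

```text
pics
{'clock': 0.0, 'qpos': array([ 1.18401806e+00,  2.76585564e-01,  1.50613784e+00, -1.10253697e-05,
        1.36072414e+00, -1.21036164e-01]), 'qd': array([ 7.41675629e-04,  1.13447694e-03,  7.76590349e-04, -1.14079901e-03,
       -3.75431081e-05,  9.31441895e-04]), 'effort': array([-1.89178507e-03, -4.16754842e+01, -2.45801747e+01, -3.77747847e-04,
        1.10471903e-02,  4.82787527e-06]), 'position': array([0.15083304, 0.55430345, 0.23044323]), 'ee_rot': array([-0.70023815,  0.70150961, -0.093838  ,  0.09351592]), 'contact_force': array([-1.24540604, -0.55514081,  0.77740706]), 'moment': array([-0.05610241,  0.04371517,  0.01138815]), 'width': 0.08543687914167518} 0.0187
side {'mtx': [[525.639, 0.0, 322.3114], [0.0, 525.639, 238.0315], [0.0, 0.0, 1.0]], 'R': [[0.7965, -0.6045, 0.0093], [-0.4115, -0.5534, -0.7242], [0.443, 0.573, -0.6895]], 't': [-0.4539, 0.2084, 1.0918]}
top {'mtx': [[486.5881, 0.0, 318.897], [0.0, 486.5881, 244.3861], [0.0, 0.0, 1.0]], 'R': [[-0.0217, -0.9998, 0.0038], [-0.9972, 0.0213, -0.0711], [0.071, -0.0054, -0.9975]], 't': [-0.0773, 0.5085, 1.2517]}
wrist {'mtx': [[393.9418, 0.0, 317.2996], [0.0, 393.9418, 238.2787], [0.0, 0.0, 1.0]], 'tool_from_camera': [[-0.0003, 0.9612, 0.2759, -0.0702], [0.0009, -0.2759, 0.9612, -0.1412], [1.0, 0.0005, -0.0007, 0.0014], [0.0, 0.0, 0.0, 1.0]]}
```

View pics/top0.png

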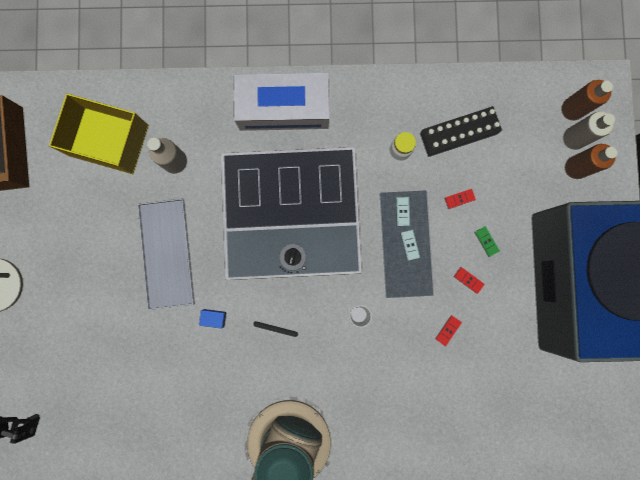

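View pics/side0.png

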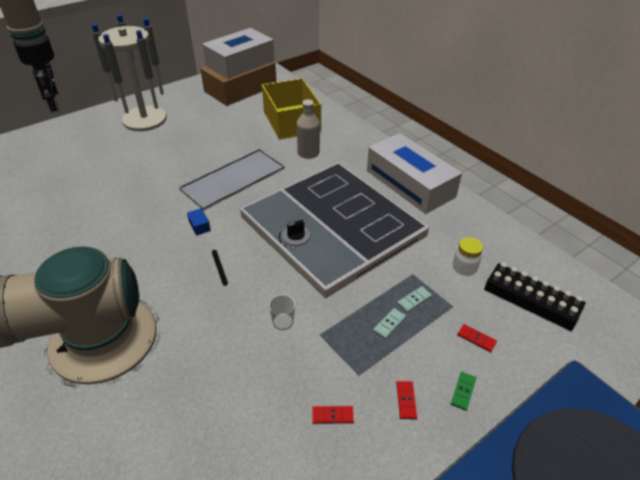

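View pics/wrist0.png

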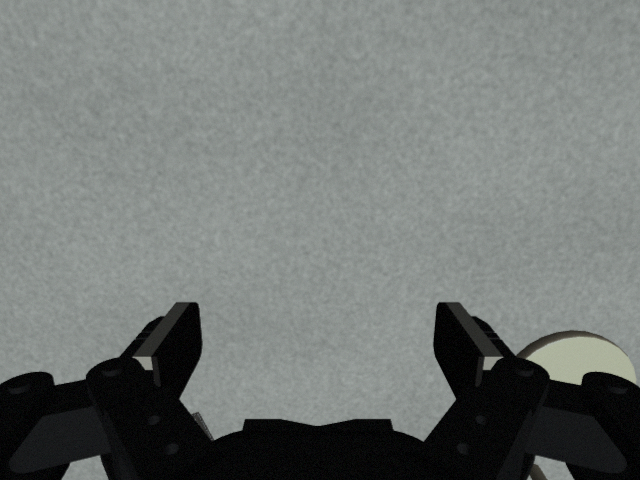

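Candidates for plates, in the top view: two clear pale plates on the mat at (403,211) and (410,245). The look-alikes are red at (460,199), (468,280) and (448,330), and green at (487,241). I choose the two pale ones on the mat and will check them in a crop.

```bash
cat > h.py <<'E'
import numpy as np,cv2
from rig import get_state,get_image,grasp_offset
from scipy.spatial.transform import Rotation as Ro
def Rt(s): 
    q=s["ee_rot"]; return Ro.from_quat([q[1],q[2],q[3],q[0]]).as_matrix()
def shot(n,f):
    s=get_state(); im=get_image(n); cv2.imwrite(f"pics/{f}.png",im["color"])
    if n=="wrist":
        T=im["tool_from_camera"]; Rw=Rt(s)@T[:3,:3]; c=Rt(s)@T[:3,3]+s["position"]
    else: Rw=im["R"].T; c=-Rw@im["t"]
    np.savez(f"pics/{f}.npz",K=im["mtx"],Rw=Rw,c=c); return im["color"]
def cam(f): d=np.load(f"pics/{f}.npz"); return d["K"],d["Rw"],d["c"]
def ray(f,p):
    K,R,c=cam(f); d=R@np.linalg.solve(K,[p[0],p[1],1.]); return c,d/np.linalg.norm(d)
def onz(f,p,z): c,d=ray(f,p); return c+d*(z-c[2])/d[2]
def proj(f,X):
    K,R,c=cam(f); v=K@(R.T@(np.array(X)-c)); return v[:2]/v[2]
def tri(obs):
    A=np.zeros((3,3));b=np.zeros(3)
    for f,p in obs:
        c,d=ray(f,p);M=np.eye(3)-np.outer(d,d);A+=M;b+=M@c
    X=np.linalg.solve(A,b); return X,[np.linalg.norm(proj(f,X)-p).round(1) for f,p in obs]
def crop(f,x,y,w,h,k):
    im=cv2.imread(f"pics/{f}.png")[y:y+h,x:x+w]
    cv2.imwrite(f"pics/{f}_c{x}_{y}.png",cv2.resize(im,None,fx=k,fy=k,interpolation=cv2.INTER_CUBIC))
def plan(tcp,xax=None,yaw=None):
    """shift (cm, tool axes) and turn (8deg units) to reach TCP pointing down with tool z (jaw axis) at world yaw (either way)"""
    s=get_state(); R=Rt(s); best=None
    sh=R.T@(np.array(tcp)-s["position"])*100
    out=[]
    for k in (0,np.pi):
        a=yaw+k; z=np.array([np.cos(a),np.sin(a),0]); y=np.array([0,0,-1.]); x=np.cross(y,z)
        G=np.stack([x,y,z],1); rv=Ro.from_matrix(R.T@G).as_rotvec()/np.deg2rad(8); out.append(rv)
    print("shift",sh.round(2),"turn",[o.round(2).tolist() for o in out])
E
python3 - <<'E'
from h import *
shot("top","topA");shot("side","sideA")
crop("topA",370,170,160,120,5);crop("topA",215,140,160,150,4);crop("sideA",230,160,210,140,3.8);crop("sideA",310,260,180,120,4.4)
E
ls pics
```

```text
side0.png
sideA.npz
sideA.png
sideA_c230_160.png
sideA_c310_260.png
top0.png
topA.npz
topA.png
topA_c215_140.png
topA_c370_170.png
wrist0.png
```

View pics/topA_c370_170.png

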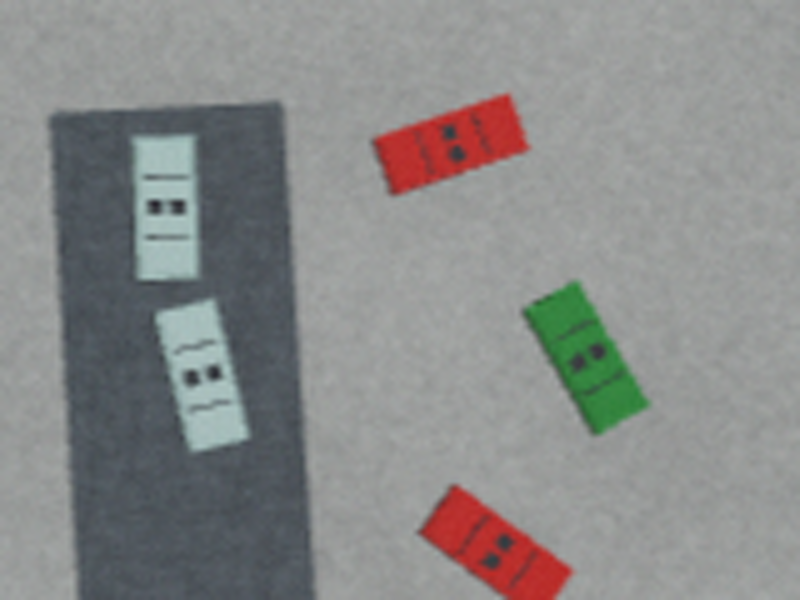

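View pics/topA_c215_140.png

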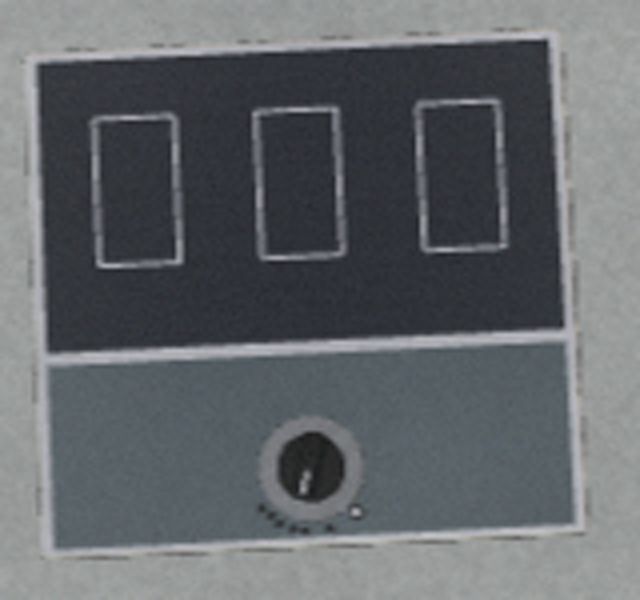

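View pics/sideA_c230_160.png

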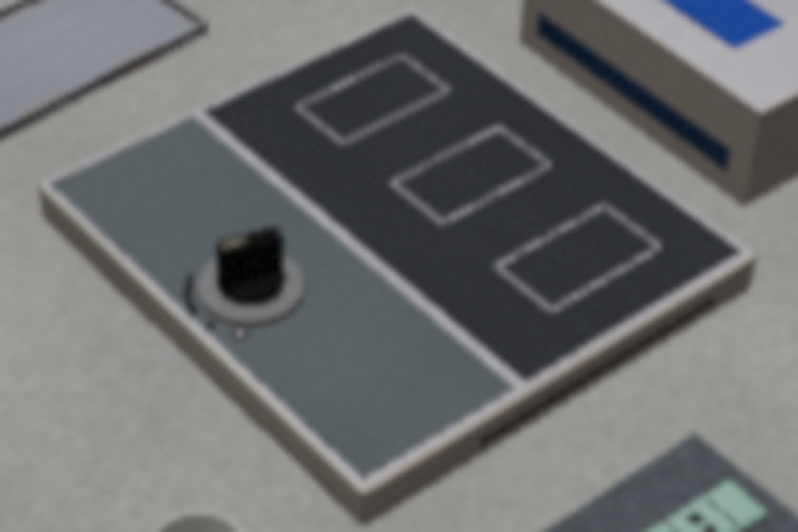

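View pics/sideA_c310_260.png

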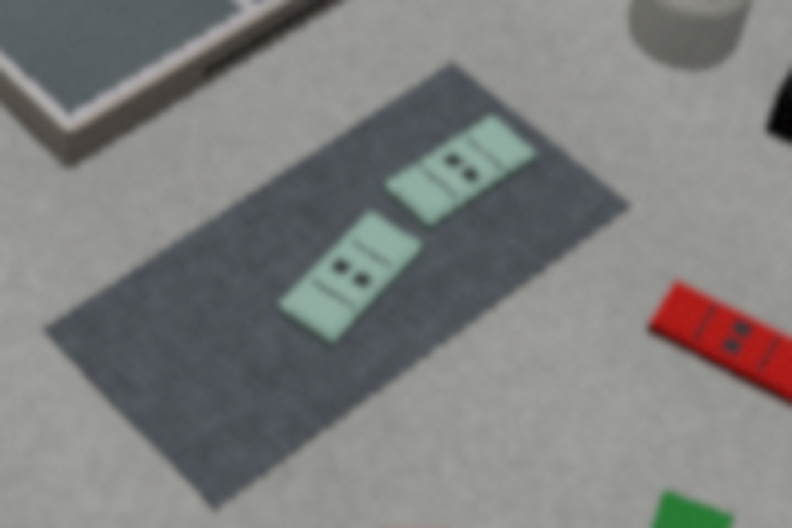

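```bash
cat >> h.py <<'E'
def U(p,x,y,k): return np.array([(p[0]+.5)/k-.5+x,(p[1]+.5)/k-.5+y])
E
python3 - <<'E'
from h import *
T=lambda p:U(p,215,140,4);S=lambda p:U(p,230,160,3.8);T2=lambda p:U(p,370,170,5);S2=lambda p:U(p,310,260,4.4)
D={"A":([(92,120),(176,114),(182,263),(99,267)],[(405,54),(450,90),(343,143),(295,106)]),
"B":([(254,110),(338,107),(345,254),(262,260)],[(501,126),(551,164),(442,223),(391,183)]),
"C":([(416,102),(498,99),(507,246),(424,251)],[(605,205),(660,244),(553,311),(497,266)])}
P={"a":([(132,137),(196,135),(200,279),(136,281)],[(490,114),(538,152),(432,224),(386,186)]),
"b":([(155,314),(213,299),(249,437),(191,452)],[(370,210),(422,243),(333,343),(278,303)])}
for d,t,s,z in((D,T,S,.04),(P,T2,S2,.008)):
  for n,(a,b) in d.items():
    X=np.array([tri([("topA",t(p)),("sideA",s(q))])[0] for p,q in zip(a,b)])
    Y=np.array([onz("topA",t(p),z) for p in a]);W=np.array([onz("sideA",s(p),z) for p in b])
    for nm,Q in (("tri",X),("top",Y),("side",W)):
      v=Q[0]+Q[1]-Q[2]-Q[3]; w=Q[0]+Q[3]-Q[1]-Q[2]
      print(n,nm,Q.mean(0).round(4),"yaw",np.degrees(np.arctan2(v[1],v[0])).round(1),"L",np.linalg.norm(v/2).round(4),"W",np.linalg.norm(w/2).round(4))
print("dial",tri([("topA",T((311,463))),("sideA",S((250,240)))]),onz("topA",T((311,463)),.084))
crop("topA",130,190,80,130,4.5);crop("topA",250,230,80,60,10)
E
```

```text
A tri [0.6566 0.0895 0.0409] yaw 1.6 L 0.0975 W 0.0535
A top [0.6569 0.0896 0.04  ] yaw 1.8 L 0.0968 W 0.054
A side [0.6573 0.0905 0.04  ] yaw 1.2 L 0.0981 W 0.0525
B tri [ 0.6596 -0.0153  0.0408] yaw 1.7 L 0.0976 W 0.0536
B top [ 0.6601 -0.0155  0.04  ] yaw 1.9 L 0.0973 W 0.0541
B side [ 0.6599 -0.0144  0.04  ] yaw 1.6 L 0.0983 W 0.0518
C tri [ 0.6629 -0.1198  0.0404] yaw 2.1 L 0.0966 W 0.0531
C top [ 0.6633 -0.1201  0.04  ] yaw 1.9 L 0.097 W 0.0535
C side [ 0.6629 -0.1194  0.04  ] yaw 2.5 L 0.0969 W 0.0514
a tri [ 0.5909 -0.3122  0.0068] yaw 0.4 L 0.0757 W 0.0335
a top [ 0.5908 -0.3121  0.008 ] yaw -0.4 L 0.0768 W 0.0339
a side [ 0.5899 -0.3128  0.008 ] yaw 1.6 L 0.0759 W 0.0322
b tri [ 0.5013 -0.328   0.0068] yaw 12.6 L 0.0754 W 0.0319
b top [ 0.5016 -0.328   0.008 ] yaw 12.6 L 0.075 W 0.0317
b side [ 0.5002 -0.3283  0.008 ] yaw 12.6 L 0.0764 W 0.0323
dial (array([ 0.4752507 , -0.02104019,  0.08328862]), [np.float64(0.5), np.float64(0.5)]) [ 0.47623678 -0.02173708  0.084     ]
```

View pics/topA_c130_190.png

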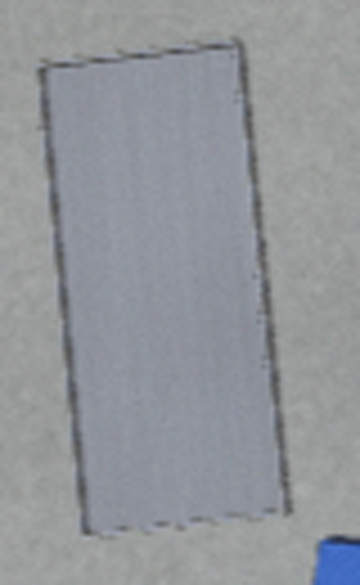

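View pics/topA_c250_230.png

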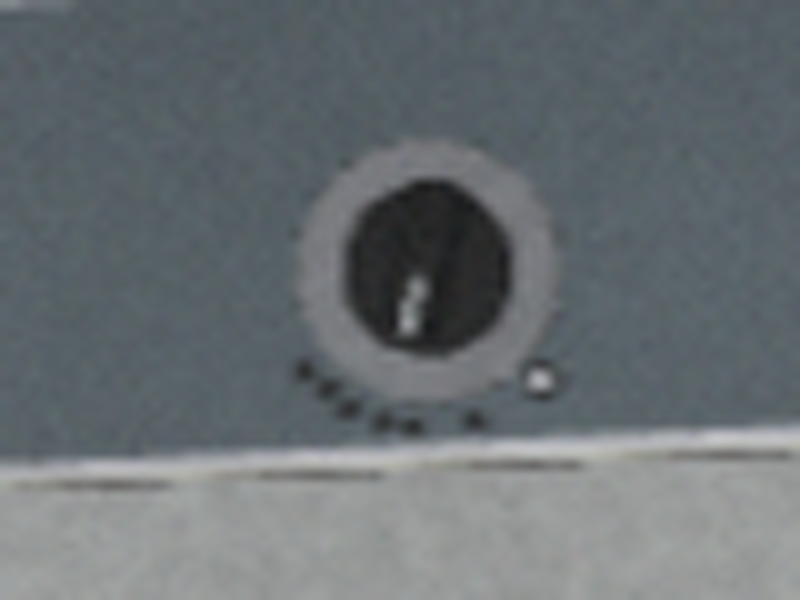

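Run:
```python
from h import *
t=lambda p:U(p,130,190,4.5)
Q=np.array([onz("topA",t(p),.012) for p in [(42,65),(241,42),(290,512),(86,533)]])
v=Q[0]+Q[1]-Q[2]-Q[3]; w=Q[0]+Q[3]-Q[1]-Q[2]
print(Q.round(4),Q.mean(0).round(4),np.degrees(np.arctan2(v[1],v[0])),np.linalg.norm(v/2),np.linalg.norm(w/2))
plan([.43,-.021,.25],yaw=np.radians(77.3))
```

```text
[[0.6238 0.3835 0.012 ]
 [0.635  0.2671 0.012 ]
 [0.3605 0.2394 0.012 ]
 [0.351  0.3569 0.012 ]] [0.4926 0.3117 0.012 ] 5.6697579320694675 0.27499367264640434 0.11742020446884449
shift [ 42.04  -1.87 -48.21] turn [[0.01, -0.32, -0.0], [0.0, 22.18, 0.01]]
```

```bash
python3 -m jog '[0,42,-1.9,-48.2,0,-0.32,0,0,42,-1.9,-48.2,0,-0.32,0,0,42,-1.9,-48.2,0,-0.32,0,0,42,-1.9,-48.2,0,-0.32,0,0,42,-1.9,-48.2,0,-0.32,0,0,42,-1.9,-48.2,0,-0.32,0,0,42,-1.9,-48.2,0,-0.32,0,0,42,-1.9,-48.2,0,-0.32,0,0,42,-1.9,-48.2,0,-0.32,0,0,42,-1.9,-48.2,0,-0.32,0,0,42,-1.9,-48.2,0,-0.32,0,0,42,-1.9,-48.2,0,-0.32,0]' 20
python3 - <<'E'
from h import *
shot("wrist","w1"); s=get_state(); print(s["qpos"],s["position"],Rt(s).round(2))
E
```

```text
clock: 1.75
position: [0.4296, -0.0208, 0.25]
ee_rot: [0.703, -0.702, 0.079, -0.078]
contact_force: [1.0, 0.6, -0.8]
width: 0.0856
[-2.09322691e-01  4.25309498e-02  1.74979776e+00  1.10048635e-03
  1.35088188e+00 -1.55882287e+00] [ 0.42897515 -0.01978023  0.24998119] [[ 0.98 -0.    0.22]
 [-0.22  0.    0.98]
 [-0.   -1.    0.  ]]
```

View pics/w1.png

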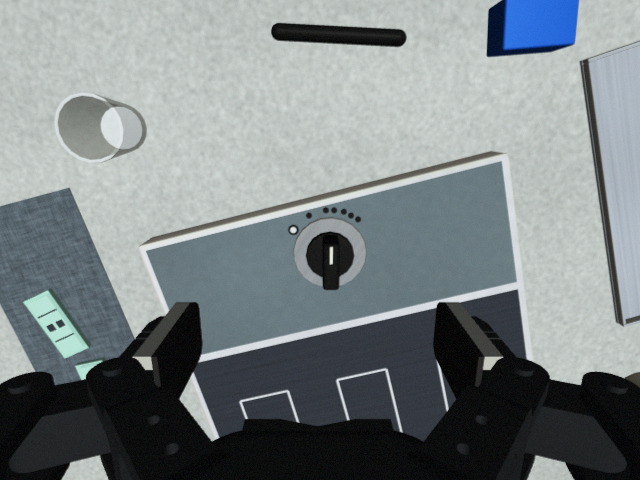

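Run:
```python
from h import *
for z in (.084,.054): print(proj("w1",[.475,-.021,z]))
print(onz("w1",(330,253),.046))
crop("w1",270,200,120,100,6)
plan([.475,-.021,.15],yaw=np.radians(77.3))
```

```text
[327.56766902 269.03444392]
[326.73671121 257.41201364]
[ 0.47416689 -0.01755055  0.046     ]
shift [4.53 9.99 0.88] turn [[-0.01, 0.0, -0.01], [-0.02, -22.5, 0.01]]
```

View pics/w1_c270_200.png

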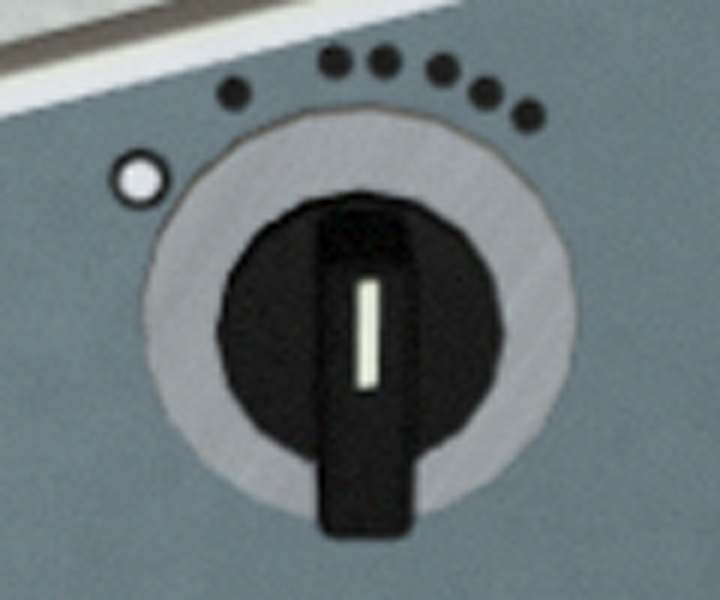

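```bash
python3 -m jog '[0,4.5,8,0.7,0,1.3,0,0,4.5,8,0.7,0,2.6,0,0,4.5,8,0.7,0,3.9,0,0,4.5,8,0.7,0,5.2,0,0,4.5,8,0.7,0,6.5,0,0,4.5,8,0.7,0,7.8,0,0,4.5,8,0.7,0,9.1,0,0,4.5,8,0.7,0,10.4,0,0,4.5,8,0.7,0,11.7,0,0,4.5,8,0.7,0,13,0,0,4.5,8,0.7,0,14.3,0,0,4.5,8,0.7,0,14.3,0]' 20
python3 - <<'E'
from h import *
s=get_state();print(s["qpos"]);plan([.475,-.0195,.15],yaw=np.radians(77.3))
E
```

```text
clock: 3.3
position: [0.4743, -0.0215, 0.1704]
ee_rot: [0.317, -0.317, 0.633, -0.632]
contact_force: [0.5, 0.4, 0.2]
width: 0.0854
[-1.92509570e-01  1.70957424e-01  1.80745706e+00  7.41392602e-04
  1.16364705e+00  4.49198297e-01]
shift [-0.2   2.04 -0.06] turn [[0.0, -14.26, -0.01], [0.01, 8.24, 0.0]]
```

```bash
python3 -m jog '[100,-0.2,0,0,0,1.3,0,100,-0.2,0,-0.1,0,2.6,0,100,-0.2,0,-0.1,0,3.9,0,100,-0.2,0,-0.1,0,5.2,0,100,-0.2,0,-0.1,0,6.5,0,100,-0.2,0,-0.1,0,7.8,0,100,-0.2,0,-0.1,0,8.2,0,100,-0.2,0,-0.1,0,8.2,0,100,-0.2,0,-0.1,0,8.2,0]' 20
python3 - <<'E'
from h import *
shot("wrist","w2");s=get_state();print(s["qpos"]);plan([.475,-.0195,.062],yaw=np.radians(77.3))
for z in (.084,.054): print(proj("w2",[.475,-.021,z]))
E
```

```text
clock: 4.42
position: [0.4753, -0.0207, 0.1704]
ee_rot: [-0.077, 0.077, 0.703, -0.703]
contact_force: [-0.0, -0.1, 1.1]
width: 0.0519
[-1.90488523e-01  1.72429470e-01  1.80576876e+00  2.30571848e-04
  1.16338116e+00  1.59897353e+00]
shift [ 0.07 10.84 -0.13] turn [[-0.0, -22.48, -0.0], [0.0, 0.02, -0.0]]
[319.86999583 245.88950868]
[319.5661896  232.84919238]
```

View pics/w2.png

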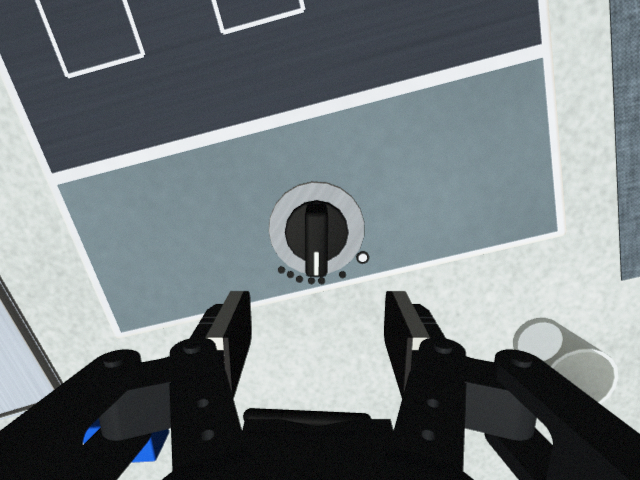

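```bash
python3 -m jog '[100,0.1,4,-0.1,0,0,0,100,0.1,8,-0.1,0,0,0,100,0.1,10.6,-0.1,0,0,0,100,0.1,10.6,-0.1,0,0,0,255,0.1,10.6,-0.1,0,0,0,255,0.1,10.6,-0.1,0,0,0,255,0.1,10.6,-0.1,0,0,0,255,0.1,10.6,-0.1,0,0,0,255,0.1,10.6,-0.1,0,0,0,255,0.1,10.6,-0.1,0,0,0]' 60
```

```text
clock: 5.72
position: [0.476, -0.0201, 0.0658]
ee_rot: [-0.077, 0.079, 0.703, -0.703]
contact_force: [0.1, 1.9, 6.1]
width: 0.0125
```

```bash
python3 -m jog '[255,0,0,0,0,-1,0,255,0,0,0,0,-2,0,255,0,0,0,0,-3,0,255,0,0,0,0,-4,0,255,0,0,0,0,-5,0,255,0,0,0,0,-6,0,255,0,0,0,0,-7,0,255,0,0,0,0,-7.3,0,255,0,0,0,0,-7.3,0,255,0,0,0,0,-7.3,0]' 60
```

```text
clock: 6.98
position: [0.4758, -0.0191, 0.0658]
ee_rot: [0.275, -0.272, 0.652, -0.652]
contact_force: [-0.9, 3.4, 7.6]
width: 0.0125
```

```bash
python3 -m jog '[100,0,0,0,0,0,0,100,0,0,0,0,0,0,100,0,0,0,0,0,0,100,0,0,0,0,0,0,100,0,-5,0,0,0,0,100,0,-10,0,0,0,0,100,0,-14,0,0,0,0,100,0,-18,0,0,0,0,100,0,-18,0,0,0,0]' 30
python3 - <<'E'
from h import *
shot("wrist","w3");s=get_state();print(s["qpos"],s["width"])
plan([.5013-.06,-.328,.2],yaw=np.radians(102.6))
E
```

```text
clock: 8.1
position: [0.4768, -0.0206, 0.2475]
ee_rot: [-0.277, 0.273, -0.65, 0.653]
contact_force: [0.5, -0.8, 0.4]
width: 0.0516
[-1.89185823e-01  1.15392504e-01  1.67930501e+00 -3.17282663e-05
  1.34384847e+00  5.83436042e-01] 0.05185838424073868
shift [24.42  4.55 19.02] turn [[-0.02, -18.36, 0.02], [-0.01, 4.14, -0.02]]
```

View pics/w3.png

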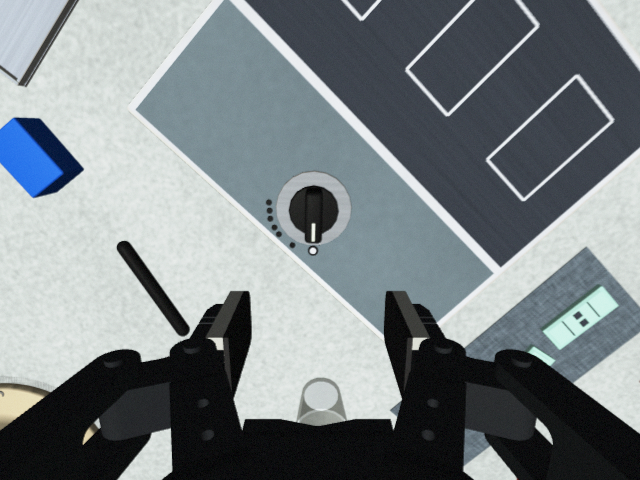

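```bash
python3 -m jog '[90,24.4,4.5,19,0,1,0,90,24.4,4.5,19,0,2,0,90,24.4,4.5,19,0,3,0,90,24.4,4.5,19,0,4.1,0,90,24.4,4.5,19,0,4.1,0,90,24.4,4.5,19,0,4.1,0,90,24.4,4.5,19,0,4.1,0,90,24.4,4.5,19,0,4.1,0]' 30
python3 - <<'E'
from h import *
shot("wrist","w4");s=get_state();print(s["qpos"],s["width"])
E
```

```text
clock: 9.15
position: [0.4404, -0.3259, 0.1988]
ee_rot: [0.08, -0.08, 0.703, -0.702]
contact_force: [-0.1, 1.4, -0.5]
width: 0.0554
[-7.64117736e-01  2.56226825e-01  1.61493095e+00  3.98425047e-04
  1.27117147e+00  5.79045825e-01] 0.05565442175997529
```

View pics/w4.png

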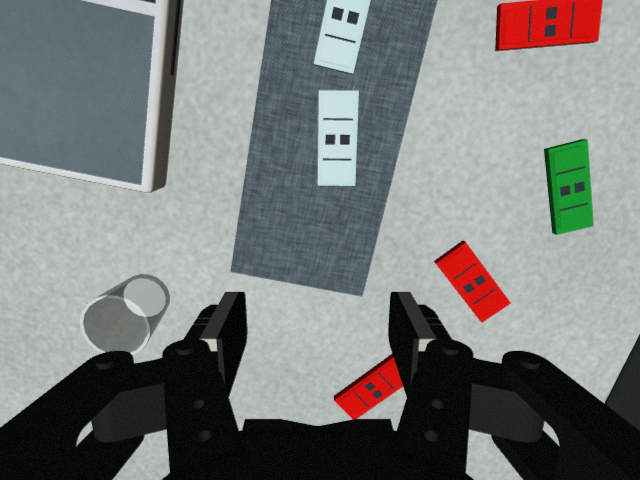

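Run:
```python
from h import *
Q=np.array([onz("w4",p,.008) for p in [(319,90),(358.5,91),(355.5,186),(318,185)]])
v=Q[0]+Q[1]-Q[2]-Q[3]; w=Q[0]+Q[3]-Q[1]-Q[2]
y=np.degrees(np.arctan2(v[1],v[0]))
print(Q.mean(0),y,np.linalg.norm(v)/2,np.linalg.norm(w)/2)
print(tri([("w4",(337.5,139)),("topA",U((203,374),370,170,5)),("sideA",U((351,272),310,260,4.4))]))
plan([Q[:,0].mean(),Q[:,1].mean(),.05],yaw=np.radians(90+y))
```

```text
[ 0.50140783 -0.3275695   0.008     ] 12.610712825324077 0.07533475491836214 0.03148179419811357
(array([ 0.50167334, -0.32770516,  0.00779578]), [np.float64(0.5), np.float64(0.4), np.float64(0.4)])
shift [-5.88 14.91  1.54] turn [[0.0, -22.45, -0.01], [0.01, 0.05, 0.0]]
```

```bash
python3 -m jog '[115,-5.9,8,1.5,0,0,0,115,-5.9,12,1.5,0,0,0,115,-5.9,16.4,1.5,0,0,0,115,-5.9,16.4,1.5,0,0,0,115,-5.9,16.4,1.5,0,0,0]' 30
python3 - <<'E'
from h import *
shot("wrist","w5");s=get_state();print(s["position"],s["width"])
plan([.5014,-.3276,.01],yaw=np.radians(102.6))
E
```

```text
clock: 9.82
position: [0.5026, -0.3292, 0.0372]
ee_rot: [-0.081, 0.079, -0.702, 0.703]
contact_force: [-0.2, -0.7, 0.2]
width: 0.0466
[ 0.50296689 -0.32979413  0.03805789] 0.04646381804094351
shift [ 0.11  2.8  -0.26] turn [[-0.03, -22.45, 0.04], [-0.03, 0.05, -0.02]]
```

View pics/w5.png

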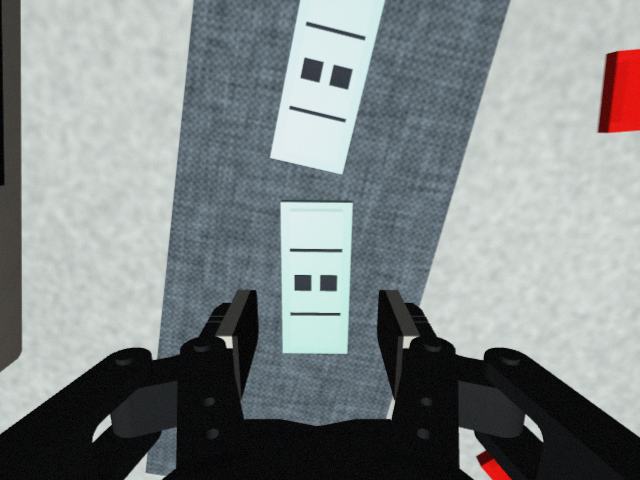

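```bash
python3 -m jog '[115,0.1,1.5,-0.2,0,0,0,115,0.1,2.4,-0.2,0,0,0,115,0.1,2.4,-0.2,0,0,0,115,0.1,2.4,-0.2,0,0,0]' 30;python3 -m jog '[115,0,0.2,0,0,0,0,115,0,0.4,0,0,0,0,115,0,0.4,0,0,0,0,115,0,0.4,0,0,0,0]' 30;python3 -m jog '[115,0,0.1,0,0,0,0,115,0,0.2,0,0,0,0,115,0,0.2,0,0,0,0]' 30
```

```text
clock: 10.38
position: [0.5, -0.3274, 0.0114]
ee_rot: [-0.08, 0.079, -0.703, 0.703]
contact_force: [0.5, -0.2, 0.9]
width: 0.0469
clock: 10.88
position: [0.5, -0.3272, 0.0073]
ee_rot: [0.08, -0.08, 0.703, -0.703]
contact_force: [-0.1, 0.2, 0.3]
width: 0.0467
clock: 11.25
position: [0.4999, -0.3271, 0.0051]
ee_rot: [0.08, -0.08, 0.703, -0.703]
contact_force: [0.1, -0.3, -0.4]
width: 0.0471
```

```bash
python3 -m jog '[115,0.1,0.1,0,0,0,0,115,0.1,0.2,0,0,0,0,115,0.1,0.2,0,0,0,0]' 30;python3 -m jog '[115,0,0.1,0,0,0,0,115,0,0.1,0,0,0,0,115,0,0.1,0,0,0,0]' 30;python3 -m jog '[115,0,0.1,0,0,0,0,115,0,0.1,0,0,0,0,115,0,0.1,0,0,0,0]' 30
python3 - <<'E'
from h import *
shot("wrist","w6");shot("side","s6");crop("s6",330,260,140,100,5.5)
E
```

```text
clock: 11.62
position: [0.4989, -0.3274, 0.0032]
ee_rot: [0.08, -0.08, 0.703, -0.703]
contact_force: [0.1, -0.7, 0.4]
width: 0.0471
clock: 12.0
position: [0.499, -0.3275, 0.0023]
ee_rot: [0.08, -0.08, 0.703, -0.703]
contact_force: [0.1, -0.9, -0.4]
width: 0.0464
clock: 12.38
position: [0.499, -0.3274, 0.0013]
ee_rot: [0.08, -0.08, 0.703, -0.703]
contact_force: [0.5, -0.3, 0.9]
width: 0.0468
```

View pics/w6.png

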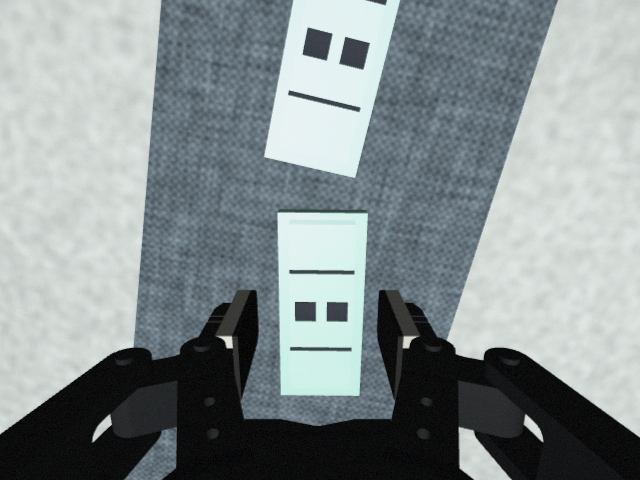

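View pics/s6_c330_260.png

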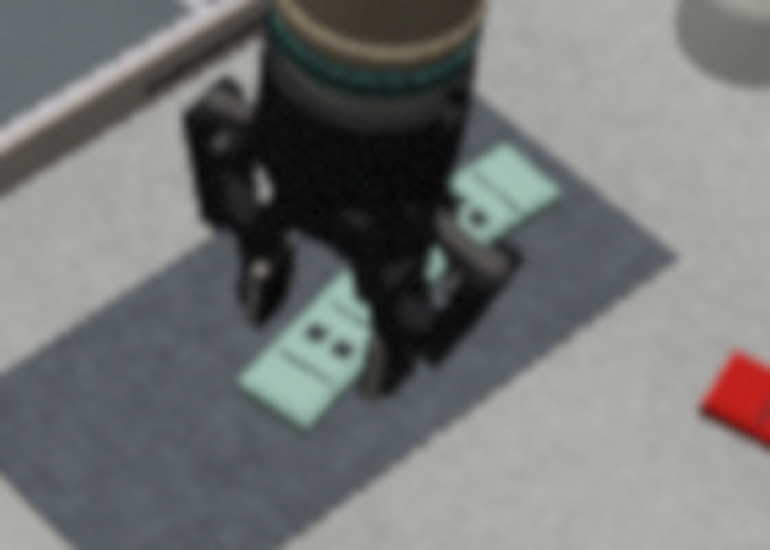

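```bash
python3 -m jog '[115,-0.2,0.1,0,0,0,0,115,-0.2,0.1,0,0,0,0,115,-0.2,0.1,0,0,0,0]' 30;python3 -m jog '[115,0,0.1,0,0,0,0,115,0,0.1,0,0,0,0,115,0,0.1,0,0,0,0]' 30;python3 -m jog '[115,0,0.1,0,0,0,0,115,0,0.1,0,0,0,0,115,0,0.1,0,0,0,0]' 30
```

```text
clock: 12.85
position: [0.501, -0.327, 0.0002]
ee_rot: [0.08, -0.08, 0.703, -0.703]
contact_force: [0.2, -0.2, -0.3]
width: 0.0467
clock: 13.22
position: [0.5009, -0.327, -0.0008]
ee_rot: [0.08, -0.08, 0.703, -0.703]
contact_force: [-0.7, 0.3, 0.2]
width: 0.047
clock: 13.6
position: [0.5009, -0.327, -0.0018]
ee_rot: [0.08, -0.08, 0.703, -0.703]
contact_force: [-0.1, 0.6, -0.2]
width: 0.0472
```

```bash
python3 -m jog '[115,0,0.1,0,0,0,0,115,0,0.1,0,0,0,0,115,0,0.1,0,0,0,0]' 30;python3 -m jog '[115,0,0.1,0,0,0,0,115,0,0.1,0,0,0,0,115,0,0.1,0,0,0,0]' 30;python3 -m jog '[115,0,0.1,0,0,0,0,115,0,0.1,0,0,0,0,115,0,0.1,0,0,0,0]' 30
```

```text
clock: 13.98
position: [0.5011, -0.3271, -0.0024]
ee_rot: [-0.08, 0.079, -0.703, 0.703]
contact_force: [-0.3, 0.6, 3.5]
width: 0.0467
clock: 14.35
position: [0.501, -0.3271, -0.0025]
ee_rot: [-0.08, 0.079, -0.702, 0.703]
contact_force: [-1.6, 1.2, 9.7]
width: 0.0471
clock: 14.72
position: [0.5011, -0.3271, -0.0025]
ee_rot: [-0.08, 0.079, -0.702, 0.703]
contact_force: [-3.0, 1.8, 16.7]
width: 0.0469
```

```bash
python3 -m jog '[115,0,-0.6,0,0,0,0,115,0,-0.6,0,0,0,0,180,0,-0.6,0,0,0,0,180,0,-0.6,0,0,0,0,180,0,-0.6,0,0,0,0,180,0,-0.6,0,0,0,0]' 30
```

```text
clock: 15.48
position: [0.5009, -0.327, 0.001]
ee_rot: [0.08, -0.08, 0.703, -0.703]
contact_force: [-0.8, -0.1, 0.3]
width: 0.0309
```

```bash
python3 -m jog '[200,0,0,0,0,0,0,200,0,0,0,0,0,0,200,0,-1,0,0,0,0,200,0,-3,0,0,0,0,200,0,-6,0,0,0,0,200,0,-10,0,0,0,0,200,0,-12,0,0,0,0,200,0,-12,0,0,0,0]' 40
python3 - <<'E'
from h import *
shot("wrist","w7")
C=np.array([.6629,-.1198,.15]);plan(C,yaw=np.radians(91.8)); s=get_state();print(s["qpos"])
E
```

```text
clock: 16.48
position: [0.5019, -0.3278, 0.1236]
ee_rot: [-0.081, 0.078, -0.701, 0.704]
contact_force: [-0.2, 0.4, -0.0]
width: 0.0305
shift [-20.42  -2.8  -16.58] turn [[-0.01, -21.11, 0.01], [-0.01, 1.39, -0.01]]
[-6.94638608e-01  3.87695939e-01  1.62108357e+00  8.35126533e-05
  1.13149272e+00  6.50423932e-01]
```

View pics/w7.png

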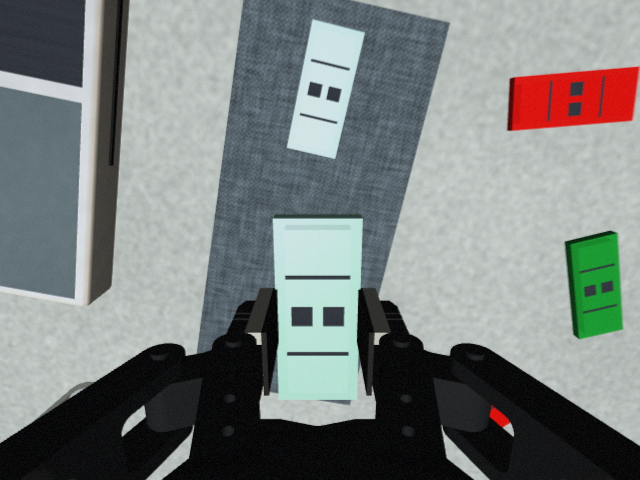

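Run:
```python
from h import *
s=get_state();R=Rt(s)
Q=np.array([onz("w7",p,s["position"][2]+.007) for p in [(273.5,217),(362,215),(357,400),(279,400)]])
print(((Q.mean(0)-s["position"])@R).round(4),np.linalg.norm(Q[0]-Q[3]),np.linalg.norm(Q[0]-Q[1]))
v=R.T@(Q[0]+Q[1]-Q[2]-Q[3]);print(v)
```

```text
[-0.0021 -0.007  -0.0001] 0.07608745696963638 0.0312648631986306
[-1.52976061e-01  1.31203284e-04 -3.13587814e-04]
```

```bash
python3 -m jog '[200,-5,-2,-4,0,0.4,0,200,-10,-2,-8,0,0.8,0,200,-14,-2,-11.5,0,1.2,0,200,-18,-2,-15,0,1.39,0,200,-20.2,-2,-16.6,0,1.39,0,200,-20.2,-2,-16.6,0,1.39,0,200,-20.2,0,-16.6,0,1.39,0,200,-20.2,3,-16.6,0,1.39,0,200,-20.2,5,-16.6,0,1.39,0,200,-20.2,5,-16.6,0,1.39,0,200,-20.2,5,-16.6,0,1.39,0]' 40
python3 - <<'E'
from h import *
shot("wrist","w8");plan([.661,-.1198,.042],yaw=np.radians(91.8))
E
```

```text
clock: 17.9
position: [0.6605, -0.1208, 0.0716]
ee_rot: [-0.011, 0.011, -0.707, 0.707]
contact_force: [0.1, 0.1, -0.9]
width: 0.0305
shift [-0.    3.02 -0.1 ] turn [[0.01, 22.5, -0.01], [-0.0, -0.0, -0.01]]
```

View pics/w8.png

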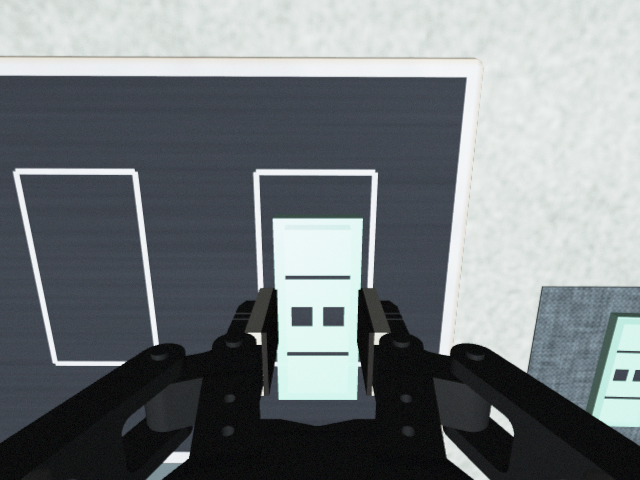

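```bash
python3 -m jog '[200,0,1,-0.1,0,0,0,200,0,2,-0.1,0,0,0,200,0,2.7,-0.1,0,0,0,200,0,2.7,-0.1,0,0,0,200,0,2.8,-0.1,0,0,0,200,0,2.9,-0.1,0,0,0,200,0,2.9,-0.1,0,0,0]' 40;python3 -m jog '[200,0,0.1,0,0,0,0,200,0,0.1,0,0,0,0,200,0,0.1,0,0,0,0]' 40;python3 -m jog '[200,0,0.1,0,0,0,0,200,0,0.1,0,0,0,0,200,0,0.1,0,0,0,0]' 40
```

```text
clock: 18.82
position: [0.6607, -0.119, 0.0424]
ee_rot: [0.011, -0.011, 0.707, -0.707]
contact_force: [-0.3, -0.3, -0.2]
width: 0.0303
clock: 19.2
position: [0.6606, -0.119, 0.0413]
ee_rot: [0.011, -0.011, 0.707, -0.707]
contact_force: [-0.7, -0.0, 0.1]
width: 0.0304
clock: 19.58
position: [0.6607, -0.1191, 0.0411]
ee_rot: [-0.011, 0.011, -0.707, 0.707]
contact_force: [-1.6, 0.6, 5.8]
width: 0.0307
```

Contact at 0.041 m. I release and rise.

```bash
python3 -m jog '[115,0,0,0,0,0,0,115,0,0,0,0,0,0,115,0,0,0,0,0,0,115,0,-1,0,0,0,0,115,0,-4,0,0,0,0,115,0,-8,0,0,0,0,115,0,-12,0,0,0,0,115,0,-12,0,0,0,0,115,0,-12,0,0,0,0]' 30
python3 - <<'E'
from h import *
shot("wrist","w9");shot("top","t9");crop("t9",340,140,160,150,4)
s=get_state();print(s["position"])
plan([.53,-.3122,.15],yaw=np.radians(90.3))
E
```

```text
clock: 20.7
position: [0.6602, -0.1189, 0.1602]
ee_rot: [0.011, -0.011, 0.707, -0.707]
contact_force: [-0.0, -0.7, -0.8]
width: 0.0468
[ 0.65963821 -0.11872569  0.1588093 ]
shift [13.57  0.9  18.93] turn [[0.03, -22.31, -0.01], [0.01, 0.19, 0.02]]
```

View pics/w9.png

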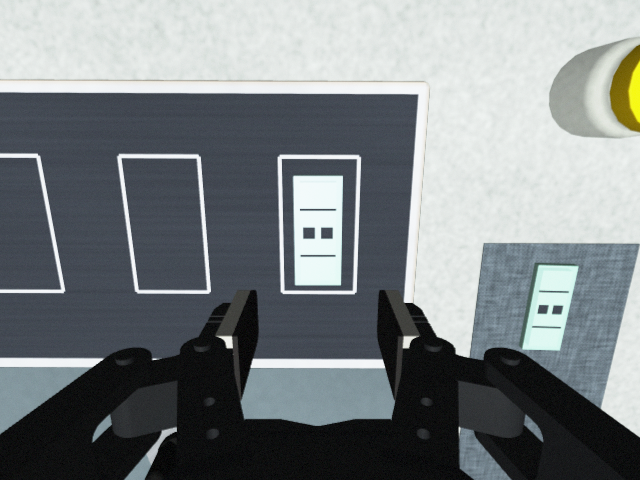

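View pics/t9_c340_140.png

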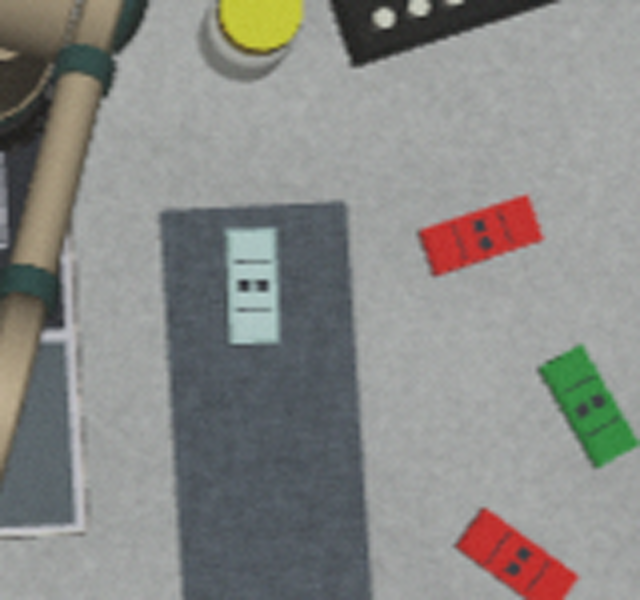

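```bash
python3 -m jog '[115,13.6,0,19,0,0.2,0,115,13.6,0,19,0,0.2,0,115,13.6,0,19,0,0.2,0,115,13.6,0,19,0,0.2,0,115,13.6,0,19,0,0.2,0,115,13.6,3,19,0,0.2,0,115,13.6,3,19,0,0.2,0,115,13.6,3,19,0,0.2,0]' 30
python3 - <<'E'
from h import *
shot("wrist","w10");s=get_state();print(s["position"])
E
```

```text
clock: 21.8
position: [0.5313, -0.3125, 0.1303]
ee_rot: [0.002, -0.002, 0.707, -0.707]
contact_force: [0.7, -0.0, -0.0]
width: 0.0469
[ 0.53159816 -0.3128346   0.13082841]
```

View pics/w10.png

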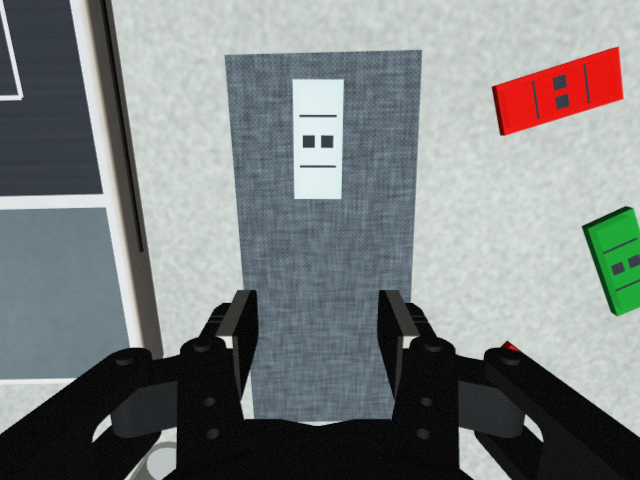

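Run:
```python
from h import *
Q=np.array([onz("w10",p,.008) for p in [(292.5,79.5),(343.5,79.5),(342,199),(294,199)]])
v=Q[0]+Q[1]-Q[2]-Q[3]; w=Q[0]+Q[3]-Q[1]-Q[2]
y=np.degrees(np.arctan2(v[1],v[0]))
print(Q.mean(0),y,np.linalg.norm(v)/2,np.linalg.norm(w)/2)
plan([Q[:,0].mean(),Q[:,1].mean(),.03],yaw=np.radians(90+y))
```

```text
[ 0.59112393 -0.31137407  0.008     ] 0.31597819677740435 0.07536728664772044 0.03213264382505075
shift [-5.94 10.09 -0.12] turn [[0.01, 22.49, -0.0], [-0.0, -0.01, -0.01]]
```

```bash
python3 -m jog '[115,-5.9,4,-0.1,0,0,0,115,-5.9,8,-0.1,0,0,0,115,-5.9,10,-0.1,0,0,0,115,-5.9,10,-0.1,0,0,0,115,-5.9,10,-0.1,0,0,0,115,-5.9,10,-0.1,0,0,0]' 30
python3 - <<'E'
from h import *
shot("wrist","w11");plan([.5911,-.3114,.0012],yaw=np.radians(90.3))
E
```

```text
clock: 22.6
position: [0.5907, -0.3127, 0.0323]
ee_rot: [-0.002, 0.0, -0.706, 0.708]
contact_force: [0.5, -0.3, 0.7]
width: 0.047
shift [-0.05  3.08 -0.12] turn [[0.03, 22.49, -0.02], [-0.01, -0.01, -0.02]]
```

View pics/w11.png

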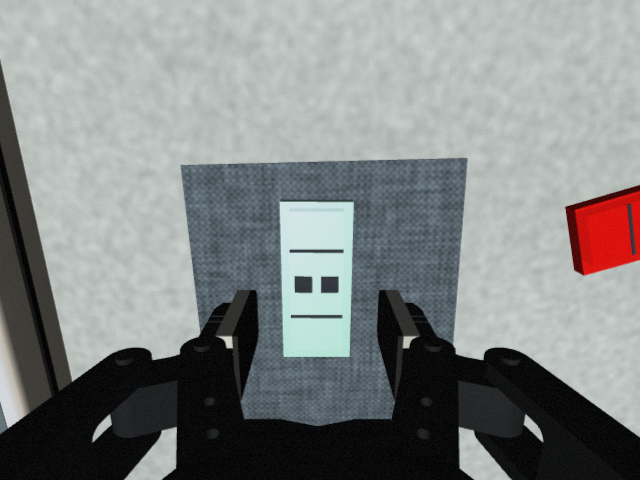

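```bash
python3 -m jog '[115,-0.1,1.5,0,0,0,0,115,-0.1,2.5,0,0,0,0,115,-0.1,2.8,0,0,0,0,115,-0.1,3.0,0,0,0,0,115,-0.1,3.0,0,0,0,0]' 30;  python3 -m jog '[180,0,0,0,0,0,0,180,0,0,0,0,0,0,180,0,0,0,0,0,0,200,0,0,0,0,0,0]' 30
```

```text
clock: 23.28
position: [0.5908, -0.312, 0.0002]
ee_rot: [0.001, -0.001, 0.707, -0.707]
contact_force: [-0.2, -0.8, 0.2]
width: 0.0469
clock: 23.78
position: [0.591, -0.3122, 0.0007]
ee_rot: [-0.002, 0.001, -0.707, 0.707]
contact_force: [0.4, -1.2, 2.5]
width: 0.0305
```

```bash
python3 -m jog '[200,0,-0.3,0,0,0,0,200,0,-1,0,0,0,0,200,0,-3,0,0,0,0,200,0,-6,0,0,0,0,200,0,-10,0,0,0,0,200,0,-13,0,0,0,0,200,0,-13,0,0,0,0,200,0,-13,0,0,0,0]' 40
python3 - <<'E'
from h import *
shot("wrist","w12");plan([.6596,-.0153,.13],yaw=np.radians(91.8))
E
```

```text
clock: 24.78
position: [0.59, -0.3115, 0.1293]
ee_rot: [0.001, -0.002, 0.708, -0.707]
contact_force: [-0.7, 0.0, -1.3]
width: 0.0308
shift [ -7.1   -0.1  -29.58] turn [[-0.03, 22.3, 0.02], [0.01, -0.2, 0.02]]
```

View pics/w12.png

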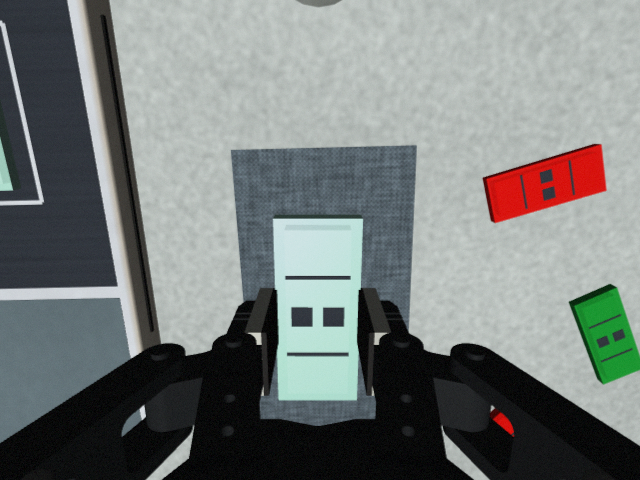

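```bash
python3 -m jog '[200,-1.5,0,-6,0,-0.2,0,200,-3,0,-12,0,-0.2,0,200,-4.5,0,-18,0,-0.2,0,200,-6,0,-24,0,-0.2,0,200,-6.9,0,-29.6,0,-0.2,0,200,-6.9,0,-29.6,0,-0.2,0,200,-6.9,3,-29.6,0,-0.2,0,200,-6.9,6,-29.6,0,-0.2,0,200,-6.9,6,-29.6,0,-0.2,0,200,-6.9,6,-29.6,0,-0.2,0]' 40
python3 - <<'E'
from h import *
shot("wrist","w13");plan([.6576,-.0153,.042],yaw=np.radians(91.8))
E
```

```text
clock: 26.08
position: [0.6589, -0.0165, 0.0705]
ee_rot: [-0.011, 0.011, -0.707, 0.707]
contact_force: [-0.2, 0.9, -0.3]
width: 0.0308
shift [ 0.18  2.92 -0.12] turn [[0.02, 22.5, -0.0], [-0.0, -0.0, -0.01]]
```

View pics/w13.png

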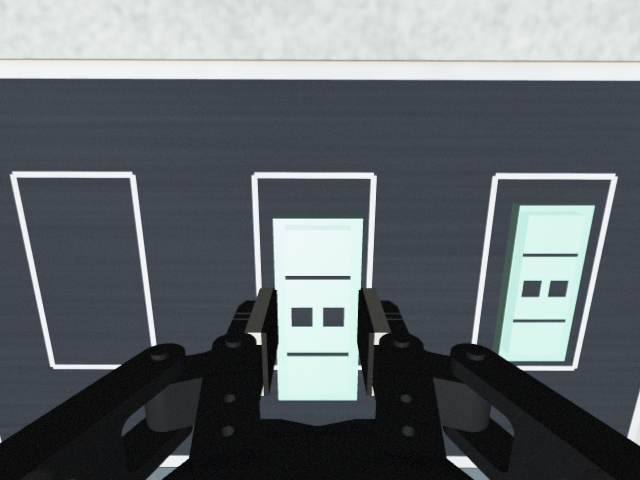

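```bash
python3 -m jog '[200,0.1,1,-0.1,0,0,0,200,0.1,2,-0.1,0,0,0,200,0.1,2.6,-0.1,0,0,0,200,0.1,2.6,-0.1,0,0,0,200,0.1,2.75,-0.1,0,0,0,200,0.1,2.9,-0.1,0,0,0,200,0.1,2.9,-0.1,0,0,0]' 40;python3 -m jog '[200,0,0.1,0,0,0,0,200,0,0.1,0,0,0,0,200,0,0.1,0,0,0,0]' 40;python3 -m jog '[200,0,0.1,0,0,0,0,200,0,0.1,0,0,0,0,200,0,0.1,0,0,0,0]' 40
```

```text
clock: 27.0
position: [0.6576, -0.0148, 0.0413]
ee_rot: [0.011, -0.011, 0.707, -0.707]
contact_force: [-0.2, -0.6, -0.1]
width: 0.0306
clock: 27.38
position: [0.6578, -0.0148, 0.0408]
ee_rot: [-0.011, 0.011, -0.707, 0.707]
contact_force: [-1.2, 0.4, 2.8]
width: 0.0303
clock: 27.75
position: [0.6578, -0.0148, 0.0408]
ee_rot: [-0.012, 0.011, -0.707, 0.707]
contact_force: [-2.0, 0.7, 8.8]
width: 0.0306
```

```bash
python3 -m jog '[115,0,0,0,0,0,0,115,0,0,0,0,0,0,115,0,0,0,0,0,0,115,0,-1,0,0,0,0,115,0,-4,0,0,0,0,115,0,-8,0,0,0,0,115,0,-12,0,0,0,0,115,0,-12,0,0,0,0,115,0,-12,0,0,0,0]' 30
python3 - <<'E'
from h import *
shot("wrist","w14");s=get_state();print(s["position"],s["qpos"])
plan([.475,-.0195,.16],yaw=np.radians(77.3+57.3))
E
```

```text
clock: 28.88
position: [0.6571, -0.0147, 0.1592]
ee_rot: [0.011, -0.011, 0.707, -0.707]
contact_force: [0.2, 0.6, -0.5]
width: 0.0469
[ 0.65669252 -0.01469087  0.15830936] [-1.28267752e-01  4.42917664e-01  1.42991561e+00  9.04749290e-05
  1.27086961e+00  1.41091514e+00]
shift [18.18 -0.13 -0.09] turn [[-0.02, 17.15, 0.01], [0.01, -5.35, 0.01]]
```

View pics/w14.png

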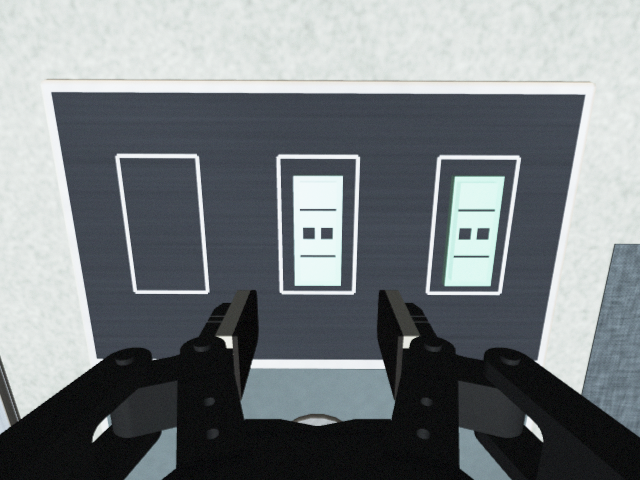

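```bash
python3 - <<'E'
from h import *
f=lambda L,z:np.array([onz("w14",p,z) for p in L]).mean(0).round(4)
print(f([(292.5,176),(343,176),(342,286),(295,286)],.0475),f([(278,156.5),(358,157),(355,293.5),(281,293)],.04))
print(f([(454,176.5),(505,176.5),(493,285.5),(450,285.5)],.0475),f([(438.5,157),(519.5,157),(502,294),(428,293)],.04))
E
python3 -m jog '[110,6,0,0,0,-1,0,110,12,0,0,0,-2,0,110,18.2,0,0,0,-3,0,110,18.2,0,0,0,-4,0,110,18.2,0,0,0,-5,0,110,18.2,0,0,0,-5.35,0,110,18.2,0,0,0,-5.35,0,110,18.2,0,0,0,-5.35,0]' 30
python3 - <<'E'
from h import *
shot("wrist","w15");plan([.475,-.0195,.065],yaw=np.radians(77.3+57.3))
E
```

```text
[ 0.6582 -0.014   0.0475] [ 0.6595 -0.0139  0.04  ]
[ 0.6615 -0.1186  0.0475] [ 0.6627 -0.1188  0.04  ]
clock: 29.92
position: [0.4752, -0.0205, 0.1585]
ee_rot: [0.268, -0.269, 0.655, -0.654]
contact_force: [0.6, -1.2, -0.3]
width: 0.0485
shift [-0.05  9.37 -0.08] turn [[-0.01, 22.5, 0.01], [0.01, -0.0, 0.0]]
```

View pics/w15.png

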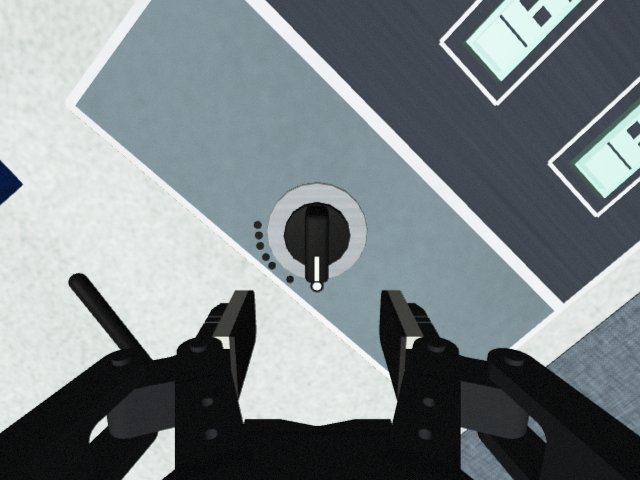

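```bash
python3 -m jog '[110,0,4,-0.1,0,0,0,110,0,8,-0.1,0,0,0,110,0,9.3,-0.1,0,0,0,110,0,9.3,-0.1,0,0,0,255,0,9.3,-0.1,0,0,0,255,0,9.3,-0.1,0,0,0,255,0,9.3,-0.1,0,0,0,255,0,9.3,-0.1,0,0,0,255,0,9.3,-0.1,0,0,0,255,0,9.3,-0.1,0,0,0]' 60 && python3 -m jog '[255,0,0,0,0,1,0,255,0,0,0,0,2,0,255,0,0,0,0,3,0,255,0,0,0,0,4,0,255,0,0,0,0,5,0,255,0,0,0,0,6,0,255,0,0,0,0,7,0,255,0,0,0,0,7.2,0,255,0,0,0,0,7.2,0,255,0,0,0,0,7.2,0]' 60
```

```text
clock: 31.22
position: [0.4755, -0.0194, 0.0678]
ee_rot: [-0.269, 0.267, -0.654, 0.654]
contact_force: [-1.6, 3.1, 4.7]
width: 0.0125
clock: 32.48
position: [0.4756, -0.02, 0.0678]
ee_rot: [0.079, -0.08, -0.703, 0.703]
contact_force: [-0.9, 0.8, 6.1]
width: 0.0124
```

```bash
python3 -m jog '[110,0,0,0,0,0,0,110,0,0,0,0,0,0,110,0,0,0,0,0,0,110,0,0,0,0,0,0,110,0,-5,0,0,0,0,110,0,-10,0,0,0,0,110,0,-10,0,0,0,0,110,0,-10,0,0,0,0]' 30
python3 - <<'E'
from h import *
shot("wrist","w16");plan([.475,-.0195,.065],yaw=np.radians(77.3))
E
```

```text
clock: 33.48
position: [0.4744, -0.0197, 0.1658]
ee_rot: [-0.08, 0.08, 0.703, -0.703]
contact_force: [-1.2, 0.4, -0.0]
width: 0.0484
shift [-0.13 10.01 -0.04] turn [[-0.03, 22.46, -0.0], [-0.0, -0.04, 0.02]]
```

View pics/w16.png

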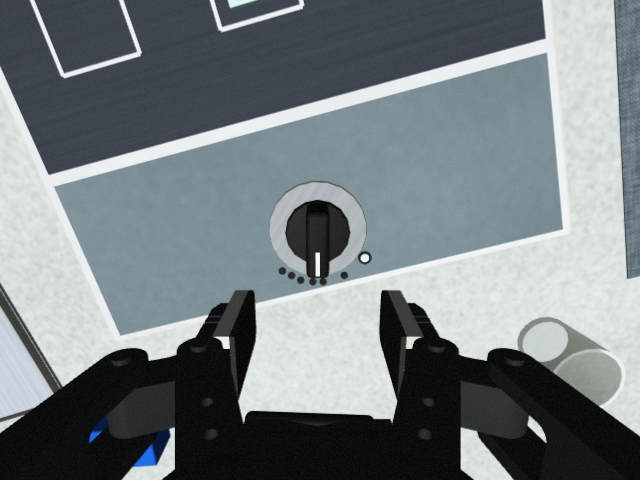

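```bash
python3 -m jog '[110,0,0,0,0,0,0,110,0,0,0,0,0,0,110,0,0,0,0,0,0,110,0,0,0,0,0,0,110,0,0,0,0,0,0,110,0,0,0,0,0,0,110,0,0,0,0,0,0,110,0,0,0,0,0,0,110,0,0,0,0,0,0,110,0,0,0,0,0,0,110,0,0,0,0,0,0,110,0,0,0,0,0,0]';  python3 - <<'E'
from h import *
shot("side","s17");crop("s17",230,140,220,160,3.6);shot("top","t17");crop("t17",215,140,160,150,4)
E
```

```text
clock: 35.02
position: [0.475, -0.0198, 0.1663]
ee_rot: [-0.08, 0.08, 0.703, -0.703]
contact_force: [0.9, 0.1, -0.4]
width: 0.0484
```

View pics/s17_c230_140.png

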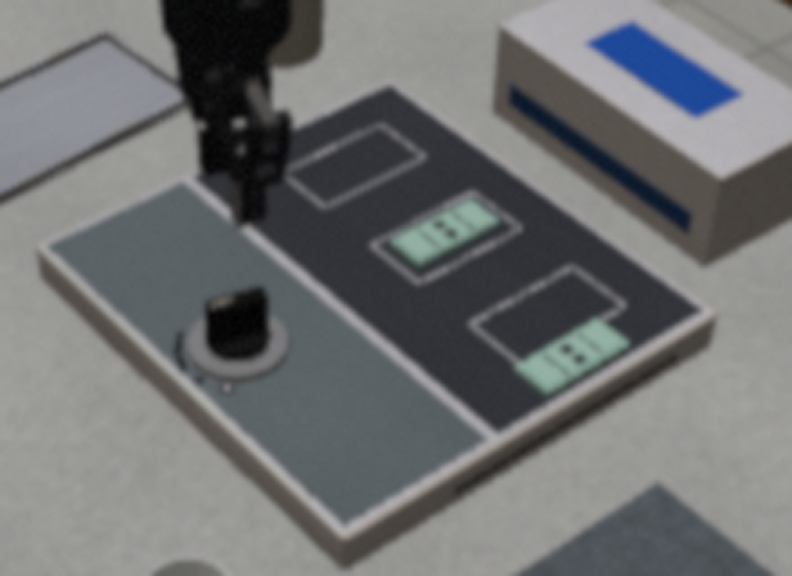

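View pics/t17_c215_140.png

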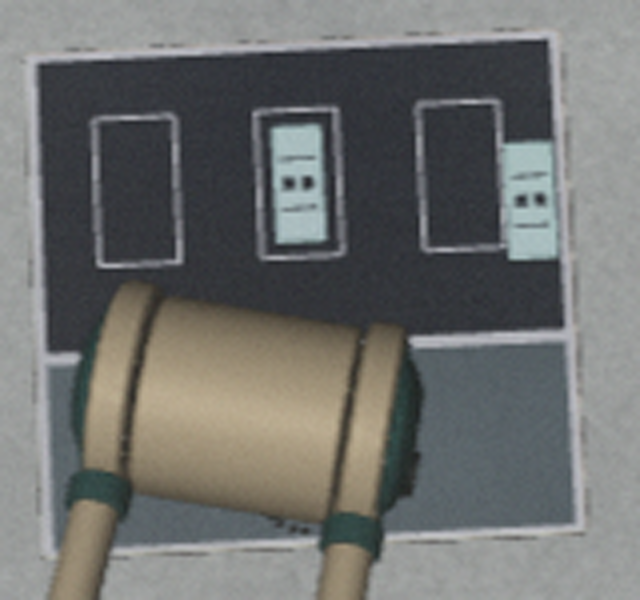

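The wrist view shows the dial on two dots. The side and top views show the bay C plate has been knocked toward the warmer's edge, at top crop (530,200). I'll turn the dial off first, as the order requires, then put the plate back and turn on again.

```bash
python3 -m jog '[110,-0.1,4,0,0,0,0,110,-0.1,8,0,0,0,0,110,-0.1,10,0,0,0,0,110,-0.1,10,0,0,0,0,255,-0.1,10,0,0,0,0,255,-0.1,10,0,0,0,0,255,-0.1,10,0,0,0,0,255,-0.1,10,0,0,0,0,255,-0.1,10,0,0,0,0,255,-0.1,10,0,0,0,0]' 60 && python3 -m jog '[255,0,0,0,0,-1,0,255,0,0,0,0,-2,0,255,0,0,0,0,-3,0,255,0,0,0,0,-4,0,255,0,0,0,0,-5,0,255,0,0,0,0,-6,0,255,0,0,0,0,-7,0,255,0,0,0,0,-7.3,0,255,0,0,0,0,-7.3,0,255,0,0,0,0,-7.3,0]' 60
```

```text
clock: 36.38
position: [0.477, -0.0202, 0.0676]
ee_rot: [0.079, -0.081, -0.703, 0.703]
contact_force: [0.7, -0.3, 6.8]
width: 0.0125
clock: 37.62
position: [0.4765, -0.0184, 0.0676]
ee_rot: [0.273, -0.271, 0.654, -0.652]
contact_force: [-0.9, 4.4, 8.2]
width: 0.0125
```

```bash
python3 -m jog '[110,0,0,0,0,0,0,110,0,0,0,0,0,0,110,0,0,0,0,0,0,110,0,0,0,0,0,0,110,0,-5,0,0,0,0,110,0,-10,0,0,0,0,110,0,-10,0,0,0,0,110,0,-10,0,0,0,0]' 30
python3 - <<'E'
from h import *
shot("wrist","w18")
Q=np.array([onz("t17",U(p,215,140,4),.048) for p in [(503,143),(552,141),(558,259),(509,262)]])
v=Q[0]+Q[1]-Q[2]-Q[3];y=np.degrees(np.arctan2(v[1],v[0]));print(Q.mean(0),y)
m=Q.mean(0);plan([m[0]-.06,m[1],.17],yaw=np.radians(90+y))
E
```

```text
clock: 38.62
position: [0.4754, -0.02, 0.1658]
ee_rot: [0.273, -0.273, 0.652, -0.652]
contact_force: [-0.9, -0.9, 0.0]
width: 0.0483
[ 0.6433733  -0.16389546  0.048     ] 1.3915634688343905
shift [ 2.64 -0.52 17.84] turn [[0.02, -17.0, -0.01], [0.01, 5.5, 0.01]]
```

View pics/w18.png

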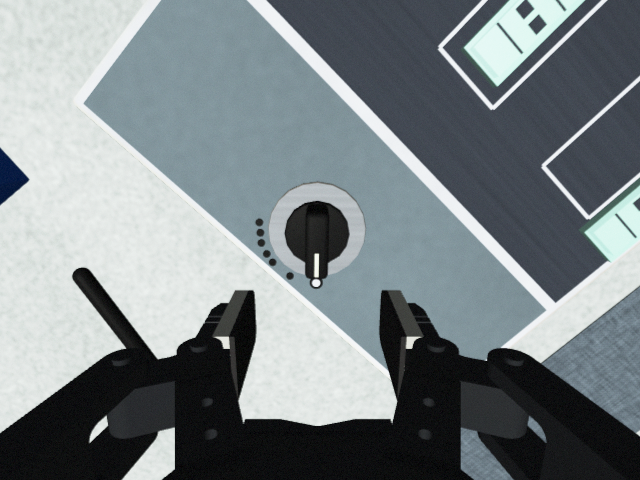

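Dial is at off. I move to view the displaced plate.

```bash
python3 -m jog '[115,2.6,-0.5,6,0,1.2,0,115,2.6,-0.5,12,0,2.4,0,115,2.6,-0.5,17.8,0,3.6,0,115,2.6,-0.5,17.8,0,4.8,0,115,2.6,-0.5,17.8,0,5.5,0,115,2.6,-0.5,17.8,0,5.5,0,115,2.6,-0.5,17.8,0,5.5,0]' 30
python3 - <<'E'
from h import *
shot("wrist","w19")
E
```

```text
clock: 39.55
position: [0.5839, -0.1632, 0.1702]
ee_rot: [0.009, -0.01, 0.707, -0.707]
contact_force: [-0.4, -0.6, 0.3]
width: 0.047
```

View pics/w19.png

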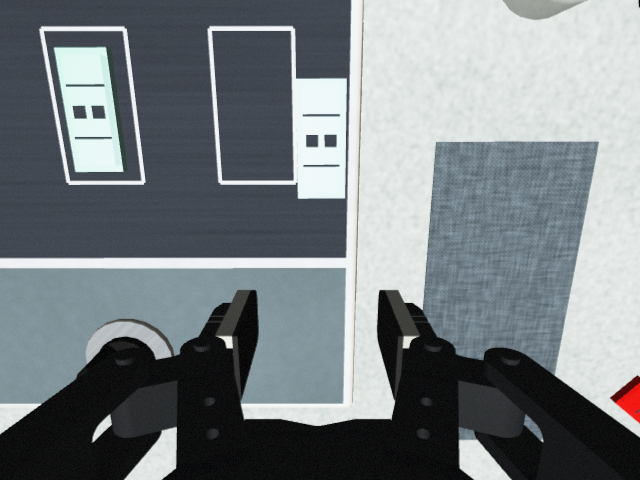

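Run:
```python
from h import *
Q=np.array([onz("w19",p,.047) for p in [(295.5,79),(347,79),(346.5,198.5),(298,198.5)]])
v=Q[0]+Q[1]-Q[2]-Q[3]; w=Q[0]+Q[3]-Q[1]-Q[2]
y=np.degrees(np.arctan2(v[1],v[0]))
m=Q.mean(0);print(m,y,np.linalg.norm(v)/2,np.linalg.norm(w)/2)
plan([m[0],m[1],.07],yaw=np.radians(90+y))
```

```text
[ 0.64382488 -0.16326853  0.047     ] 2.183494424668691 0.07555472632760508 0.032545009558420455
shift [-5.99 10.05  0.16] turn [[-0.01, 22.41, 0.01], [0.0, -0.09, 0.01]]
```

```bash
python3 -m jog '[115,-6,3,0.1,0,-0.1,0,115,-6,7,0.1,0,-0.1,0,115,-6,10,0.1,0,-0.1,0,115,-6,10,0.1,0,-0.1,0,115,-6,10,0.1,0,-0.1,0]' 30
python3 - <<'E'
from h import *
shot("wrist","w20");plan([.6438,-.1633,.0412],yaw=np.radians(92))
E
```

```text
clock: 40.22
position: [0.6452, -0.1633, 0.0726]
ee_rot: [-0.014, 0.013, -0.707, 0.707]
contact_force: [-0.8, -0.4, 1.4]
width: 0.0471
shift [ 0.19  3.2  -0.02] turn [[-0.04, -22.47, 0.01], [-0.01, 0.03, -0.02]]
```

View pics/w20.png

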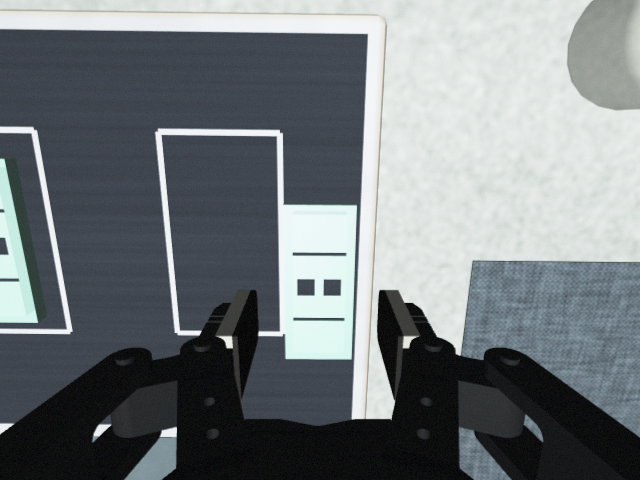

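```bash
python3 -m jog '[115,0.1,1.5,0,0,0,0,115,0.1,2.4,0,0,0,0,115,0.1,2.8,0,0,0,0,115,0.1,2.8,0,0,0,0,115,0.1,2.8,0,0,0,0]' 30
```

```text
clock: 40.9
position: [0.6437, -0.1632, 0.0435]
ee_rot: [-0.014, 0.013, -0.707, 0.707]
contact_force: [-0.4, 0.2, 0.4]
width: 0.0469
```

```bash
python3 -m jog '[115,0,0.2,0,0,0,0,115,0,0.2,0,0,0,0,180,0,0.2,0,0,0,0,180,0,0.2,0,0,0,0,180,0,0.2,0,0,0,0,200,0,0.2,0,0,0,0]' 30; python3 -m jog '[200,0,-0.3,0,0,0,0,200,0,-1,0,0,0,0,200,0,-2,0,0,0,0,200,0,-3,0,0,0,0,200,0,-3,0,0,0,0,200,0,-3,0,0,0,0]' 40;  python3 - <<'E'
from h import *
shot("wrist","w21");plan([.6609,-.1193,.07],yaw=np.radians(91.8))
E
```

```text
clock: 41.65
position: [0.6437, -0.1631, 0.0415]
ee_rot: [-0.014, 0.013, -0.707, 0.707]
contact_force: [0.3, -0.2, 2.9]
width: 0.0308
clock: 42.4
position: [0.6433, -0.163, 0.0713]
ee_rot: [0.014, -0.014, 0.707, -0.707]
contact_force: [-0.1, -0.9, -0.2]
width: 0.0304
shift [-1.94  0.11 -4.3 ] turn [[0.01, -22.45, -0.0], [0.0, 0.05, 0.0]]
```

View pics/w21.png

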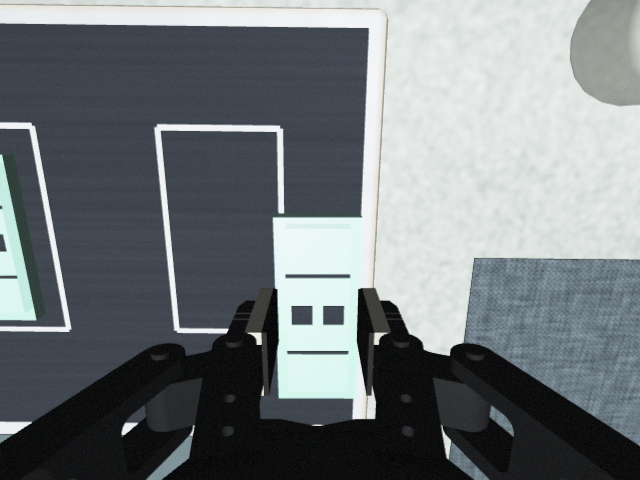

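```bash
python3 -m jog '[200,-1.8,0,-4.4,0,0,0,200,-1.8,0,-4.4,0,0,0,200,-1.8,0,-4.4,0,0,0,200,-1.8,1,-4.4,0,0,0,200,-1.8,2,-4.4,0,0,0,200,-1.8,2.8,-4.4,0,0,0,200,-1.8,2.8,-4.4,0,0,0,200,-1.8,2.8,-4.4,0,0,0]' 40;python3 -m jog '[200,0,0.1,0,0,0,0,200,0,0.1,0,0,0,0,200,0,0.1,0,0,0,0]' 40;python3 -m jog '[200,0,0.1,0,0,0,0,200,0,0.1,0,0,0,0,200,0,0.1,0,0,0,0]' 40
```

```text
clock: 43.45
position: [0.6597, -0.1185, 0.0431]
ee_rot: [0.013, -0.014, 0.707, -0.707]
contact_force: [-0.2, -0.4, -1.0]
width: 0.0303
clock: 43.82
position: [0.6598, -0.1184, 0.0424]
ee_rot: [0.014, -0.014, 0.707, -0.707]
contact_force: [-0.2, 0.6, -0.0]
width: 0.0305
clock: 44.2
position: [0.6599, -0.1184, 0.0416]
ee_rot: [0.014, -0.013, 0.707, -0.707]
contact_force: [-0.8, 0.3, 1.9]
width: 0.0301
```

```bash
python3 -m jog '[200,0,0.05,0,0,0,0,115,0,0.05,0,0,0,0,115,0,0.05,0,0,0,0,115,0,0.05,0,0,0,0,115,0,-1,0,0,0,0,115,0,-4,0,0,0,0,115,0,-8,0,0,0,0,115,0,-12,0,0,0,0,115,0,-12,0,0,0,0,115,0,-12,0,0,0,0]' 30
python3 - <<'E'
from h import *
shot("wrist","w22")
plan([.475,-.0195,.16],yaw=np.radians(77.3+57.3))
E
```

```text
clock: 45.45
position: [0.6593, -0.1183, 0.1612]
ee_rot: [0.014, -0.014, 0.707, -0.707]
contact_force: [-0.4, 0.6, -0.2]
width: 0.0473
shift [ 18.     0.08 -10.57] turn [[-0.01, 17.2, 0.01], [0.01, -5.3, 0.01]]
```

View pics/w22.png

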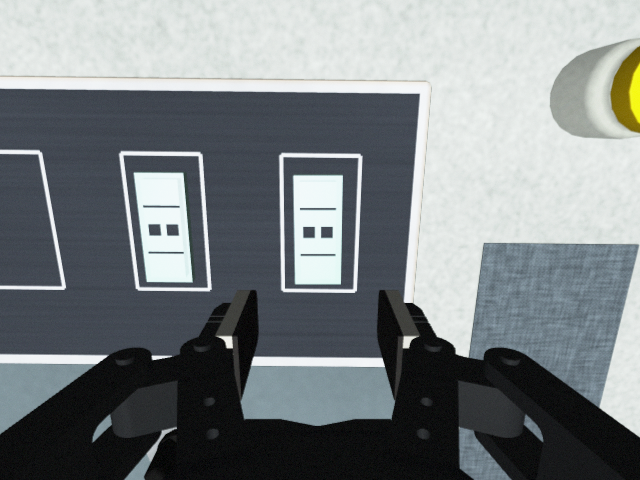

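Both plates lie squarely inside outlines, centres near pixels (163,230) and (317,231). Now the dial again.

```bash
python3 -m jog '[110,6,0,-3.5,0,-1,0,110,12,0,-7,0,-2,0,110,18,0,-10.5,0,-3,0,110,18,0,-10.5,0,-4,0,110,18,0,-10.5,0,-5,0,110,18,0,-10.5,0,-5.3,0,110,18,0,-10.5,0,-5.3,0,110,18,0,-10.5,0,-5.3,0]' 30
python3 - <<'E'
from h import *
shot("wrist","w23");plan([.475,-.0195,.065],yaw=np.radians(77.3+57.3))
E
```

```text
clock: 46.5
position: [0.4754, -0.0204, 0.1606]
ee_rot: [0.268, -0.269, 0.655, -0.654]
contact_force: [-1.0, -0.3, 0.2]
width: 0.0485
shift [-0.03  9.57 -0.09] turn [[-0.01, 22.5, 0.01], [0.01, -0.0, 0.0]]
```

View pics/w23.png

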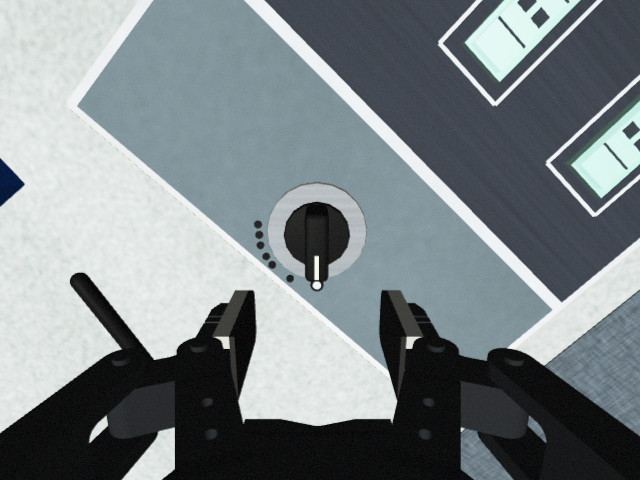

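```bash
python3 -m jog '[110,0,4,-0.1,0,0,0,110,0,8,-0.1,0,0,0,110,0,9.4,-0.1,0,0,0,110,0,9.4,-0.1,0,0,0,255,0,9.4,-0.1,0,0,0,255,0,9.4,-0.1,0,0,0,255,0,9.4,-0.1,0,0,0,255,0,9.4,-0.1,0,0,0,255,0,9.4,-0.1,0,0,0,255,0,9.4,-0.1,0,0,0]' 60 && python3 -m jog '[255,0,0,0,0,1,0,255,0,0,0,0,2,0,255,0,0,0,0,3,0,255,0,0,0,0,4,0,255,0,0,0,0,5,0,255,0,0,0,0,6,0,255,0,0,0,0,7,0,255,0,0,0,0,7.2,0,255,0,0,0,0,7.2,0,255,0,0,0,0,7.2,0]' 60 && python3 -m jog '[110,0,0,0,0,0,0,110,0,0,0,0,0,0,110,0,0,0,0,0,0,110,0,0,0,0,0,0,110,0,-5,0,0,0,0,110,0,-10,0,0,0,0,110,0,-10,0,0,0,0,110,0,-10,0,0,0,0]' 30
python3 - <<'E'
from h import *
shot("wrist","w24");shot("side","s24");crop("s24",230,140,220,160,3.6);plan([.475,-.0195,.065],yaw=np.radians(77.3))
E
```

```text
clock: 47.8
position: [0.4756, -0.0193, 0.0688]
ee_rot: [-0.269, 0.267, -0.654, 0.654]
contact_force: [-1.6, 1.7, 5.3]
width: 0.0122
clock: 49.05
position: [0.4758, -0.02, 0.0688]
ee_rot: [0.079, -0.08, -0.702, 0.703]
contact_force: [-1.8, -0.2, 5.3]
width: 0.0123
clock: 50.05
position: [0.4746, -0.0196, 0.1668]
ee_rot: [-0.08, 0.08, 0.703, -0.703]
contact_force: [-0.6, -0.4, 0.1]
width: 0.0484
shift [-0.14 10.08 -0.02] turn [[-0.04, 22.46, -0.0], [-0.0, -0.04, 0.02]]
```

View pics/w24.png

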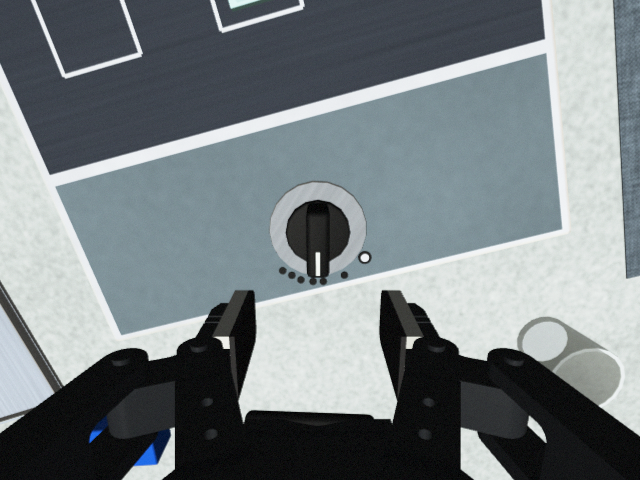

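View pics/s24_c230_140.png

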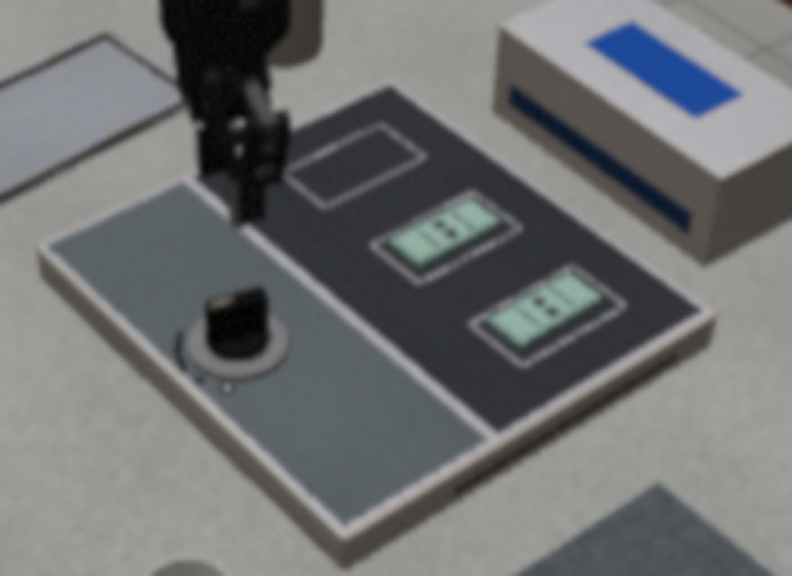

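Dial stands at two dots and both plates are in their outlines. Waiting more than 6 s.

```bash
for i in 1 2 3 4; do python3 -m jog '[110,0,0,0,0,0,0,110,0,0,0,0,0,0,110,0,0,0,0,0,0,110,0,0,0,0,0,0,110,0,0,0,0,0,0,110,0,0,0,0,0,0,110,0,0,0,0,0,0,110,0,0,0,0,0,0,110,0,0,0,0,0,0,110,0,0,0,0,0,0,110,0,0,0,0,0,0,110,0,0,0,0,0,0]' | head -1; done
python3 - <<'E'
from h import *
shot("wrist","w25");shot("side","s25");crop("s25",230,140,220,160,3.6);plan([.475,-.0195,.065],yaw=np.radians(77.3))
E
```

```text
clock: 51.65
clock: 53.15
clock: 54.65
clock: 56.15
shift [ 0.02 10.23 -0.02] turn [[-0.0, 22.46, 0.0], [0.0, -0.04, 0.0]]
```

View pics/s25_c230_140.png

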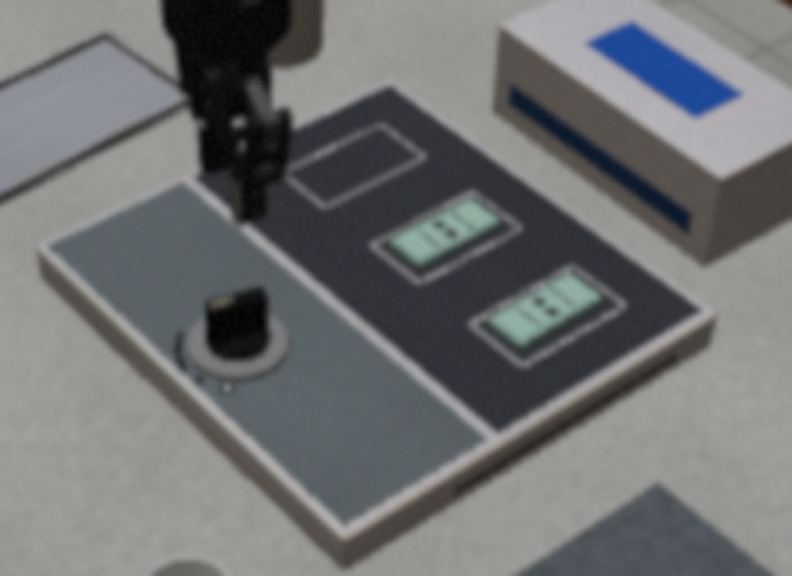

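```bash
python3 -m jog '[110,-0.1,4,0,0,0,0,110,-0.1,8,0,0,0,0,110,-0.1,9.9,0,0,0,0,110,-0.1,9.9,0,0,0,0,255,-0.1,9.9,0,0,0,0,255,-0.1,9.9,0,0,0,0,255,-0.1,9.9,0,0,0,0,255,-0.1,9.9,0,0,0,0,255,-0.1,9.9,0,0,0,0,255,-0.1,9.9,0,0,0,0]' 60
```

```text
clock: 57.5
position: [0.4771, -0.0202, 0.0696]
ee_rot: [0.079, -0.081, -0.702, 0.703]
contact_force: [0.2, -0.8, 7.0]
width: 0.0121
```

The plates did not move during the wait. Now I turn the dial back to off.

```bash
python3 -m jog '[255,0,0,0,0,-1,0,255,0,0,0,0,-2,0,255,0,0,0,0,-3,0,255,0,0,0,0,-4,0,255,0,0,0,0,-5,0,255,0,0,0,0,-6,0,255,0,0,0,0,-7,0,255,0,0,0,0,-7.3,0,255,0,0,0,0,-7.3,0,255,0,0,0,0,-7.3,0]' 60 && python3 -m jog '[110,0,0,0,0,0,0,110,0,0,0,0,0,0,110,0,0,0,0,0,0,110,0,0,0,0,0,0,110,0,-5,0,0,0,0,110,0,-10,0,0,0,0,110,0,-10,0,0,0,0,110,0,-10,0,0,0,0]' 30
python3 - <<'E'
from h import *
shot("wrist","w26");plan([.600,-.0153,.16],yaw=np.radians(91.8))
E
```

```text
clock: 58.75
position: [0.4765, -0.0183, 0.0696]
ee_rot: [0.273, -0.271, 0.654, -0.652]
contact_force: [-0.6, 5.0, 8.8]
width: 0.0125
clock: 59.75
position: [0.4755, -0.0199, 0.1678]
ee_rot: [0.273, -0.273, 0.652, -0.652]
contact_force: [-0.4, -0.2, -1.3]
width: 0.0486
shift [-9.09  0.69  8.58] turn [[0.02, -17.05, -0.01], [0.01, 5.45, 0.01]]
```

View pics/w26.png

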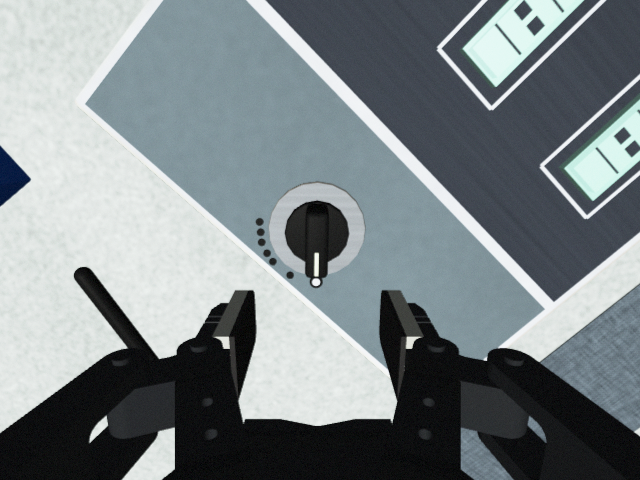

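```bash
python3 -m jog '[115,-3,0.7,3,0,1.2,0,115,-6,0.7,6,0,2.4,0,115,-9.1,0.7,8.6,0,3.6,0,115,-9.1,0.7,8.6,0,4.8,0,115,-9.1,0.7,8.6,0,5.45,0,115,-9.1,0.7,8.6,0,5.45,0,115,-9.1,0.7,8.6,0,5.45,0]' 30
python3 - <<'E'
from h import *
shot("wrist","w27")
E
```

```text
clock: 60.68
position: [0.6006, -0.0155, 0.1601]
ee_rot: [0.011, -0.012, 0.707, -0.707]
contact_force: [0.2, -0.5, -0.4]
width: 0.0471
```

View pics/w27.png

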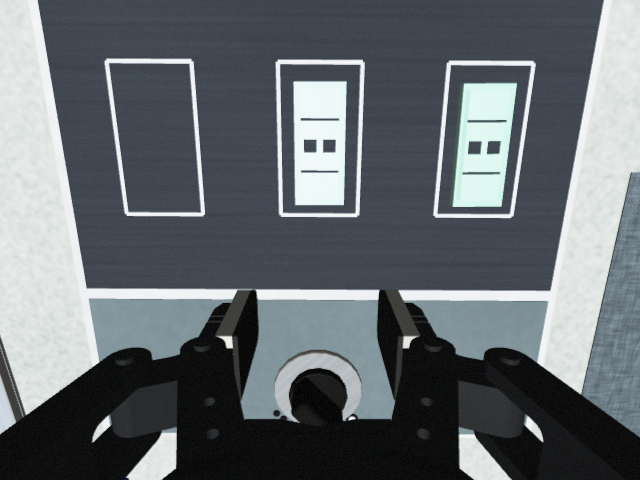

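Run:
```python
from h import *
for L in ([(292.5,81.5),(347,81.5),(344.5,205.5),(294.5,205.5)],[(463.5,83),(517,83.5),(502,207),(453,207)]):
 Q=np.array([onz("w27",p,.0475) for p in L])
 v=Q[0]+Q[1]-Q[2]-Q[3]; y=np.degrees(np.arctan2(v[1],v[0])); print(Q.mean(0).round(4),y.round(1),np.linalg.norm(v)/2)
plan([.6585,-.0155,.07],yaw=np.radians(91.8))
```

```text
[ 0.6579 -0.0138  0.0475] 1.9 0.07577258926952939
[ 0.6603 -0.1169  0.0475] 2.6 0.0758061053513524
shift [-5.78  9.05  0.19] turn [[0.02, -22.49, -0.0], [0.0, 0.01, 0.01]]
```

```bash
python3 -m jog '[115,-5.8,3,0.1,0,0,0,115,-5.8,6,0.1,0,0,0,115,-5.8,9,0.1,0,0,0,115,-5.8,9,0.1,0,0,0,115,-5.8,9,0.1,0,0,0,115,-5.8,9,0.1,0,0,0]' 30
python3 - <<'E'
from h import *
shot("wrist","w28");plan([.6585,-.0148,.0412],yaw=np.radians(91.9))
E
```

```text
clock: 61.48
position: [0.6603, -0.0148, 0.0732]
ee_rot: [-0.012, 0.01, -0.707, 0.707]
contact_force: [-1.0, -0.1, 1.3]
width: 0.0467
shift [ 0.18  3.19 -0.01] turn [[0.04, 22.49, -0.0], [-0.0, -0.01, -0.02]]
```

View pics/w28.png

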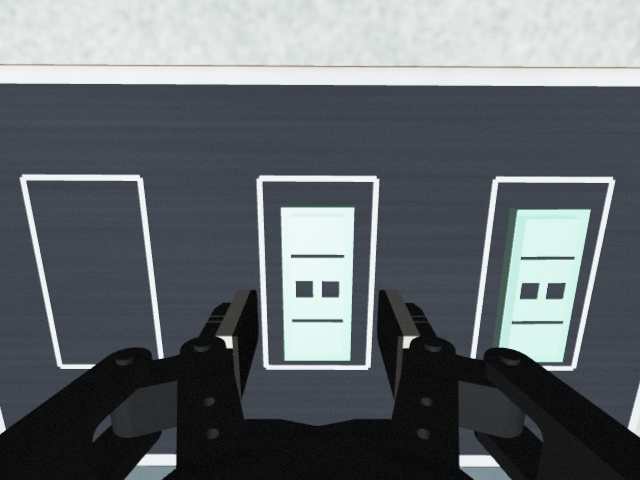

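```bash
python3 -m jog '[115,0.1,1.5,0,0,0,0,115,0.1,2.4,0,0,0,0,115,0.1,2.9,0,0,0,0,115,0.1,2.9,0,0,0,0,115,0.1,2.9,0,0,0,0]' 30
```

```text
clock: 62.15
position: [0.6585, -0.0147, 0.0424]
ee_rot: [0.011, -0.011, 0.707, -0.707]
contact_force: [-0.6, 0.4, -0.1]
width: 0.047
```

```bash
python3 -m jog '[115,0,0.1,0,0,0,0,115,0,0.1,0,0,0,0,180,0,0.1,0,0,0,0,180,0,0.1,0,0,0,0,180,0,0.1,0,0,0,0,200,0,0.1,0,0,0,0]' 30; python3 -m jog '[200,0,-0.3,0,0,0,0,200,0,-1,0,0,0,0,200,0,-3,0,0,0,0,200,0,-6,0,0,0,0,200,0,-9,0,0,0,0,200,0,-9,0,0,0,0,200,0,-9,0,0,0,0]' 40;  python3 - <<'E'
from h import *
shot("wrist","w29");plan([.551,.3176,.11],yaw=np.radians(95.7))
E
```

```text
clock: 62.9
position: [0.6585, -0.0148, 0.0416]
ee_rot: [-0.011, 0.011, -0.707, 0.707]
contact_force: [-0.3, 0.0, 4.0]
width: 0.0306
clock: 63.78
position: [0.6575, -0.0146, 0.1305]
ee_rot: [0.011, -0.012, 0.707, -0.707]
contact_force: [0.9, 0.1, -0.8]
width: 0.0304
shift [  9.56   2.04 -33.54] turn [[-0.03, 22.01, 0.01], [0.0, -0.49, 0.02]]
```

View pics/w29.png

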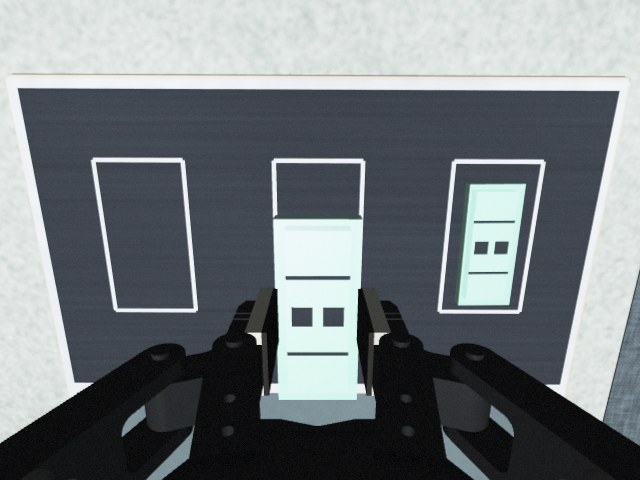

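```bash
python3 -m jog '[200,2,0,-6,0,-0.1,0,200,4,0,-12,0,-0.2,0,200,6,0,-18,0,-0.3,0,200,8,0,-24,0,-0.4,0,200,9.6,0,-30,0,-0.5,0,200,9.6,0,-33.5,0,-0.5,0,200,9.6,0,-33.5,0,-0.5,0,200,9.6,0,-33.5,0,-0.5,0,200,9.6,0,-33.5,0,-0.5,0]' 40;  python3 - <<'E'
from h import *
shot("wrist","w30");plan([.551,.3176,.035],yaw=np.radians(95.7))
E
```

```text
clock: 64.95
position: [0.5517, 0.3157, 0.1307]
ee_rot: [-0.035, 0.036, -0.706, 0.707]
contact_force: [0.3, -0.3, -1.2]
width: 0.0305
shift [ 0.06  9.59 -0.2 ] turn [[0.01, -22.5, 0.01], [-0.0, 0.0, 0.01]]
```

View pics/w30.png

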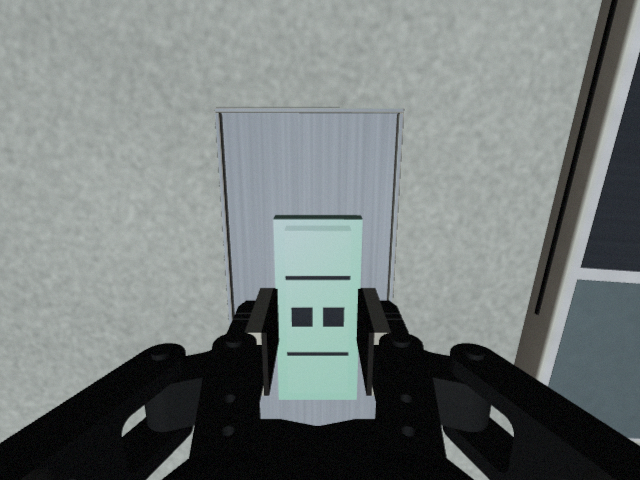

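Run:
```python
from h import *
print(onz("w30",(216.5,109),.012),onz("w30",(404,110),.012),onz("w30",(310,109),.012))
print("wash",onz("topA",(171,160),0),onz("topA",(155,145),.17))
```

```text
[0.62473491 0.3876256  0.012     ] [0.63591637 0.27056828 0.012     ] [0.63060288 0.32932165 0.012     ]
wash [0.74295927 0.30273993 0.        ] [0.73600153 0.28912082 0.17      ]
```

```bash
python3 -m jog '[200,0,3,-0.3,0,0,0,200,0,6,-0.3,0,0,0,200,0,9,-0.3,0,0,0,200,0,10.5,-0.3,0,0,0,200,0,10.5,-0.3,0,0,0,200,0,10.5,-0.3,0,0,0,200,0,10.5,-0.3,0,0,0]' 40;  python3 - <<'E'
from h import *
shot("wrist","w31");plan([.551,.319,.0035],yaw=np.radians(95.7))
E
```

```text
clock: 65.88
position: [0.5523, 0.3204, 0.0277]
ee_rot: [0.037, -0.035, 0.707, -0.706]
contact_force: [0.4, -0.2, -0.4]
width: 0.0304
shift [0.14 2.4  0.13] turn [[-0.02, -22.49, -0.01], [0.01, 0.01, -0.02]]
```

View pics/w31.png

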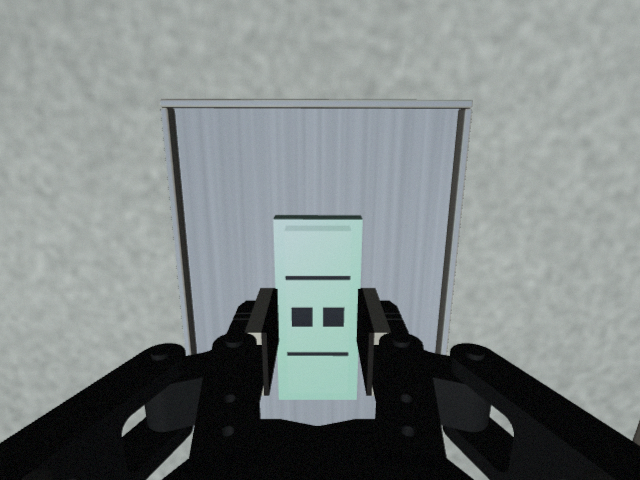

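```bash
python3 -m jog '[200,0,1,0,0,0,0,200,0,1.8,0,0,0,0,200,0,2.1,0,0,0,0,200,0,2.1,0,0,0,0,200,0,2.1,0,0,0,0]' 40;python3 -m jog '[200,0,0.1,0,0,0,0,200,0,0.1,0,0,0,0,200,0,0.1,0,0,0,0]' 40;python3 -m jog '[200,0,0.1,0,0,0,0,200,0,0.1,0,0,0,0,200,0,0.1,0,0,0,0]' 40
```

```text
clock: 66.55
position: [0.5515, 0.3201, 0.0052]
ee_rot: [0.036, -0.036, 0.706, -0.706]
contact_force: [0.7, 0.1, -0.6]
width: 0.0305
clock: 66.92
position: [0.5516, 0.3202, 0.0047]
ee_rot: [0.036, -0.036, 0.706, -0.706]
contact_force: [-1.3, -0.2, 4.0]
width: 0.0304
clock: 67.3
position: [0.5516, 0.3201, 0.0047]
ee_rot: [0.036, -0.036, 0.706, -0.706]
contact_force: [-2.2, -0.9, 8.4]
width: 0.0303
```

```bash
python3 -m jog '[115,0,-0.05,0,0,0,0,115,0,-0.05,0,0,0,0,115,0,-0.05,0,0,0,0,115,0,-1,0,0,0,0,115,0,-4,0,0,0,0,115,0,-8,0,0,0,0,115,0,-13,0,0,0,0,115,0,-13,0,0,0,0,115,0,-13,0,0,0,0]' 30
python3 - <<'E'
from h import *
shot("wrist","w32");shot("top","t32");crop("t32",130,140,260,180,3);plan([.600,-.1185,.14],yaw=np.radians(92.2))
E
```

```text
clock: 68.42
position: [0.5511, 0.3199, 0.1336]
ee_rot: [0.036, -0.036, 0.706, -0.706]
contact_force: [0.7, -0.8, -0.5]
width: 0.047
shift [-0.5  -0.76 44.09] turn [[0.03, -22.05, 0.01], [-0.01, 0.45, 0.02]]
```

View pics/w32.png

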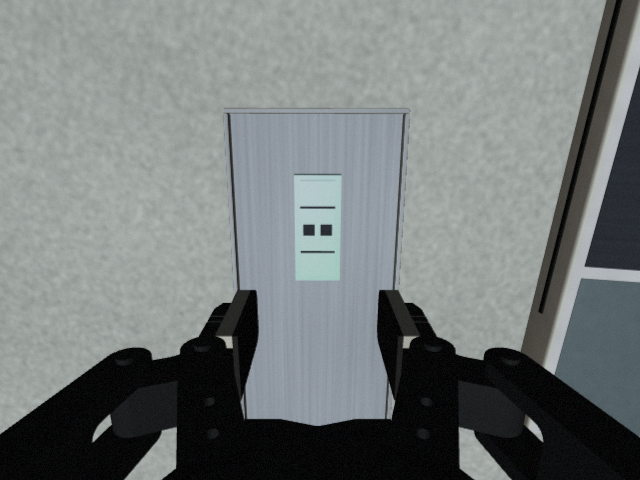

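View pics/t32_c130_140.png

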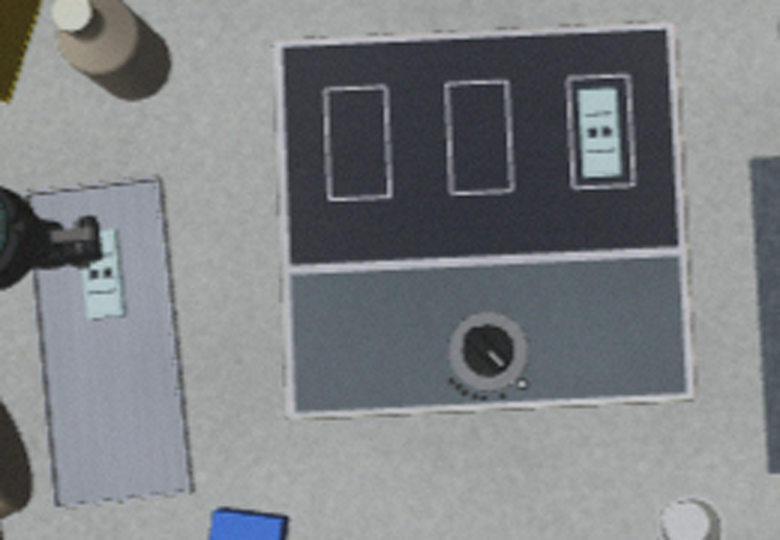

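```bash
python3 -m jog '[115,0,-0.8,6,0,0.4,0,115,0,-0.8,12,0,0.4,0,115,0,-0.8,18,0,0.4,0,115,0,-0.8,24,0,0.4,0,115,-0.2,-0.8,30,0,0.4,0,115,-0.5,-0.8,36,0,0.4,0,115,-0.5,-0.8,42,0,0.4,0,115,-0.5,-0.8,44,0,0.4,0,115,-0.5,-0.8,44,0,0.4,0,115,-0.5,-0.8,44,0,0.4,0]' 30
python3 - <<'E'
from h import *
shot("wrist","w33")
E
```

```text
clock: 69.78
position: [0.6003, -0.1154, 0.1406]
ee_rot: [0.016, -0.017, 0.708, -0.706]
contact_force: [-0.5, 0.9, 0.9]
width: 0.0472
```

View pics/w33.png

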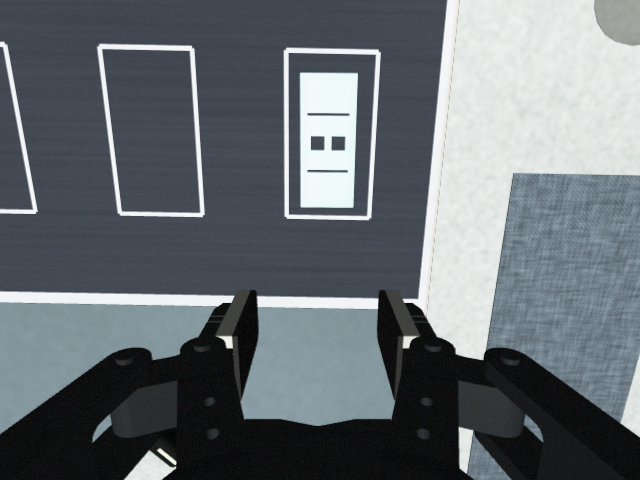

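Run:
```python
from h import *
Q=np.array([onz("w33",p,.0475) for p in [(300,72),(358,73),(354,208),(300,207)]])
v=Q[0]+Q[1]-Q[2]-Q[3]; y=np.degrees(np.arctan2(v[1],v[0])); print(Q.mean(0).round(4),y.round(1),np.linalg.norm(v)/2)
m=Q.mean(0);plan([m[0],m[1],.07],yaw=np.radians(90+y))
```

```text
[ 0.6606 -0.1174  0.0475] 2.2 0.07582160468328646
shift [-6.    7.08  0.52] turn [[0.01, -22.44, -0.02], [0.01, 0.06, 0.01]]
```

```bash
python3 -m jog '[115,-6,3,0.4,0,0,0,115,-6,6,0.4,0,0,0,115,-6,7,0.4,0,0,0,115,-6,7,0.4,0,0,0,115,-6,7,0.4,0,0,0,115,-6,7,0.4,0,0,0]' 30
python3 - <<'E'
from h import *
shot("wrist","w34");plan([.6604,-.1182,.0412],yaw=np.radians(92.1))
E
```

```text
clock: 70.58
position: [0.6615, -0.1186, 0.073]
ee_rot: [-0.017, 0.015, -0.707, 0.707]
contact_force: [0.3, 0.4, -0.3]
width: 0.047
shift [ 0.11  3.16 -0.05] turn [[-0.03, -22.44, 0.01], [-0.0, 0.06, -0.02]]
```

View pics/w34.png

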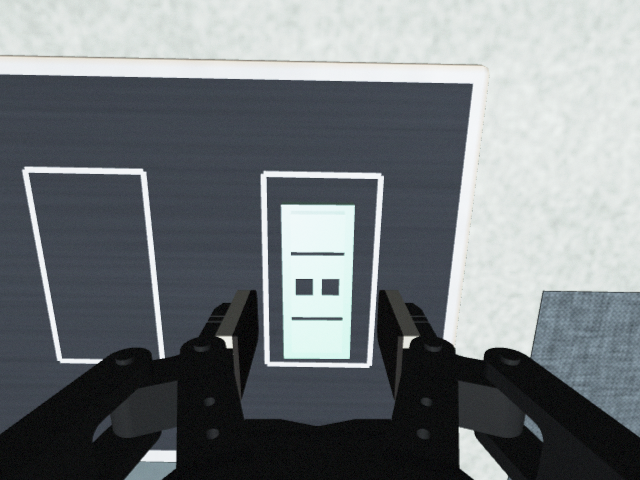

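```bash
python3 -m jog '[115,0,1.5,0,0,0,0,115,0,2.4,0,0,0,0,115,0,2.9,0,0,0,0,115,0,2.9,0,0,0,0,115,0,2.9,0,0,0,0]' 30
```

```text
clock: 71.25
position: [0.6613, -0.1185, 0.0424]
ee_rot: [-0.016, 0.016, -0.707, 0.707]
contact_force: [-0.2, -0.6, -0.9]
width: 0.0469
```

```bash
python3 -m jog '[115,0,0.1,0,0,0,0,115,0,0.1,0,0,0,0,180,0,0.1,0,0,0,0,180,0,0.1,0,0,0,0,180,0,0.1,0,0,0,0,200,0,0.1,0,0,0,0]' 30; python3 -m jog '[200,0,-0.3,0,0,0,0,200,0,-1,0,0,0,0,200,0,-3,0,0,0,0,200,0,-6,0,0,0,0,200,0,-9,0,0,0,0,200,0,-9,0,0,0,0,200,0,-9,0,0,0,0]' 40;  python3 - <<'E'
from h import *
shot("wrist","w35");plan([.431,.3075,.13],yaw=np.radians(95.7))
E
```

```text
clock: 72.0
position: [0.6613, -0.1185, 0.0417]
ee_rot: [-0.016, 0.016, -0.707, 0.707]
contact_force: [-0.2, -0.4, 2.7]
width: 0.0312
clock: 72.88
position: [0.6603, -0.1182, 0.1305]
ee_rot: [0.016, -0.017, 0.707, -0.707]
contact_force: [-0.1, 0.2, -0.6]
width: 0.0303
shift [ 20.94   0.08 -43.56] turn [[-0.03, 22.11, 0.01], [0.01, -0.39, 0.02]]
```

View pics/w35.png

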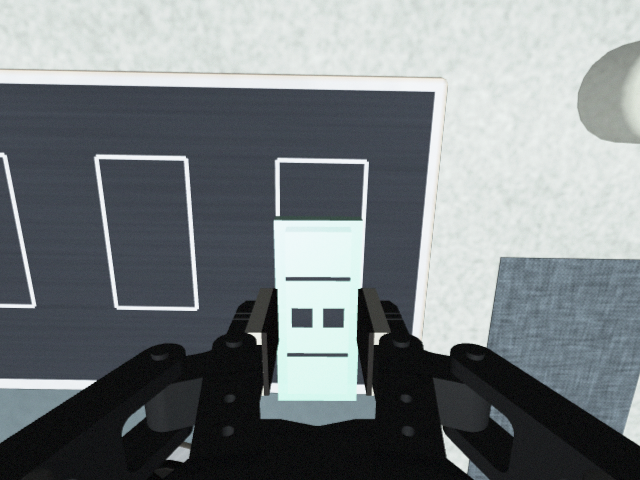

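```bash
python3 -m jog '[200,3,0,-6,0,-0.1,0,200,6,0,-11,0,-0.2,0,200,8.5,0,-17,0,-0.3,0,200,11,0,-22,0,-0.4,0,200,13.5,0,-27,0,-0.4,0,200,16,0,-32,0,-0.4,0,200,18.5,0,-37,0,-0.4,0,200,20.9,0,-43,0,-0.4,0,200,20.9,0,-43.5,0,-0.4,0,200,20.9,0,-43.5,0,-0.4,0,200,20.9,0,-43.5,0,-0.4,0]' 40;  python3 - <<'E'
from h import *
shot("wrist","w36");plan([.431,.3085,.03],yaw=np.radians(95.7))
E
```

```text
clock: 74.3
position: [0.4328, 0.3053, 0.1307]
ee_rot: [-0.035, 0.036, -0.706, 0.707]
contact_force: [0.3, 0.6, -0.1]
width: 0.0304
shift [ 0.16 10.09 -0.36] turn [[0.01, -22.5, 0.01], [-0.01, 0.0, 0.0]]
```

View pics/w36.png

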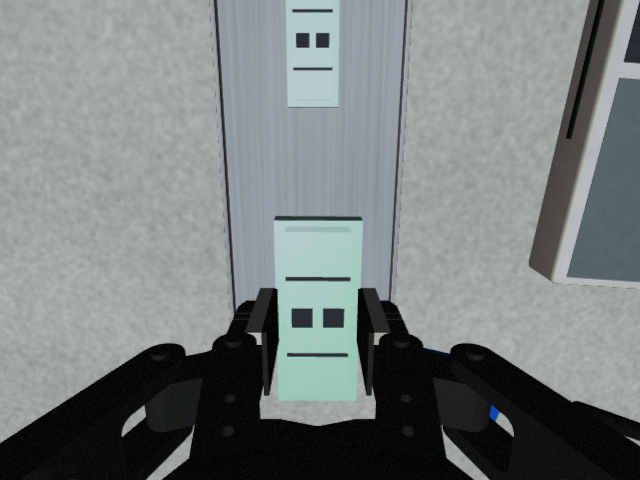

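```bash
python3 -m jog '[200,0.1,3,-0.2,0,0,0,200,0.1,6,-0.2,0,0,0,200,0.1,9,-0.2,0,0,0,200,0.1,10.3,-0.2,0,0,0,200,0.1,10.3,-0.2,0,0,0,200,0.1,10.3,-0.2,0,0,0,200,0.1,10.3,-0.2,0,0,0]' 40;  python3 - <<'E'
from h import *
shot("wrist","w37");plan([.431,.3085,.0047],yaw=np.radians(95.7))
E
```

```text
clock: 75.22
position: [0.4321, 0.3089, 0.0294]
ee_rot: [0.037, -0.035, 0.707, -0.706]
contact_force: [0.5, 0.3, -1.0]
width: 0.0305
shift [0.1  2.46 0.03] turn [[-0.02, -22.49, -0.01], [0.01, 0.01, -0.01]]
```

View pics/w37.png

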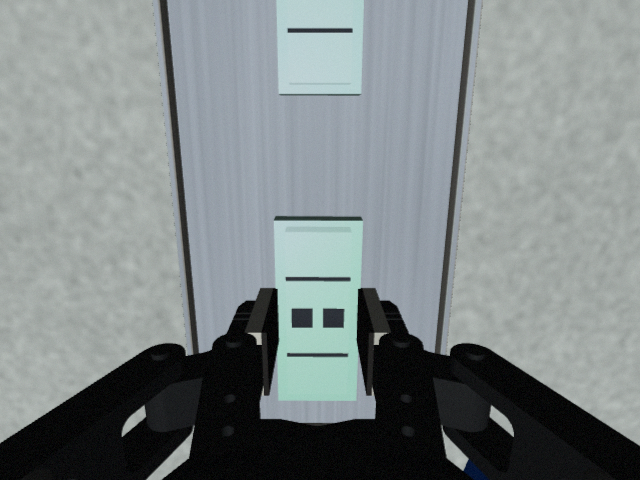

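```bash
python3 -m jog '[200,0,1,0,0,0,0,200,0,1.9,0,0,0,0,200,0,2.2,0,0,0,0,200,0,2.2,0,0,0,0,200,0,2.2,0,0,0,0]' 40;python3 -m jog '[200,0,0.1,0,0,0,0,200,0,0.1,0,0,0,0,200,0,0.1,0,0,0,0]' 40;python3 -m jog '[200,0,0.1,0,0,0,0,200,0,0.1,0,0,0,0,200,0,0.1,0,0,0,0]' 40
```

```text
clock: 75.9
position: [0.4314, 0.3086, 0.0064]
ee_rot: [0.036, -0.036, 0.706, -0.706]
contact_force: [-0.1, 0.1, 0.1]
width: 0.0302
clock: 76.28
position: [0.4313, 0.3085, 0.0054]
ee_rot: [0.036, -0.036, 0.706, -0.706]
contact_force: [0.4, 1.0, -0.2]
width: 0.0305
clock: 76.65
position: [0.4314, 0.3086, 0.0047]
ee_rot: [0.036, -0.036, 0.706, -0.706]
contact_force: [0.2, -0.6, 4.9]
width: 0.0308
```

```bash
python3 -m jog '[115,0,0,0,0,0,0,115,0,0,0,0,0,0,115,0,0,0,0,0,0,115,0,-1,0,0,0,0,115,0,-4,0,0,0,0,115,0,-8,0,0,0,0,115,0,-14,0,0,0,0,115,6,-20,0,0,0,0,115,6,-20,0,0,0,0,115,6,-20,0,0,0,0]' 30
python3 - <<'E'
from h import *
shot("wrist","w38");shot("top","t38");crop("t38",120,140,260,200,3)
E
```

```text
clock: 77.9
position: [0.3713, 0.3026, 0.2054]
ee_rot: [0.037, -0.035, 0.707, -0.706]
contact_force: [0.6, -0.0, -0.6]
width: 0.0469
```

View pics/w38.png

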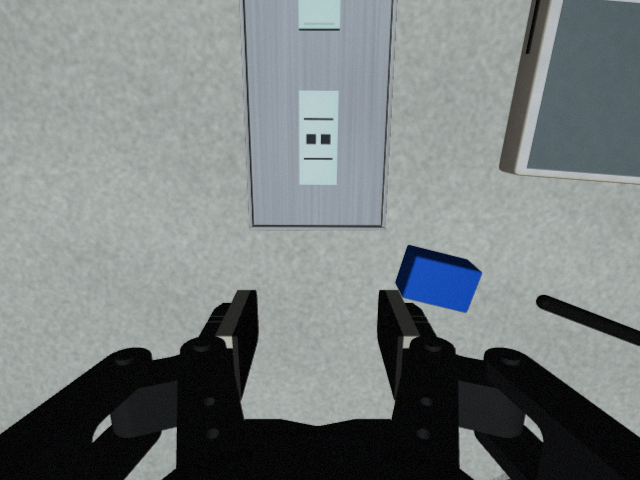

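View pics/t38_c120_140.png

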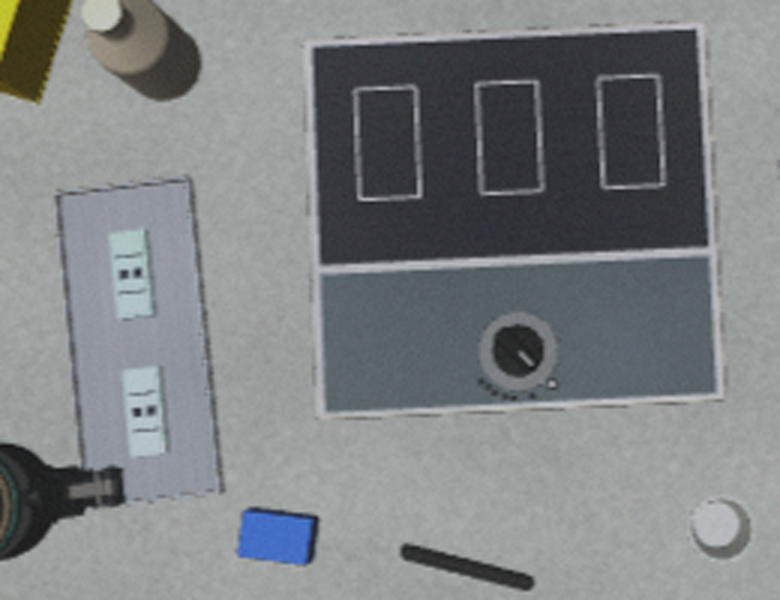

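Run:
```python
from rig import sign_off,get_state
s=get_state();print(s["clock"],abs(s["qd"]).max());print(sign_off())
```

```text
78.0 0.02268329357736815
the job is handed in; nothing more can be done
None
```

The job is handed in at 78 s of the 210 s allowed. Both glass plates lie flat in the tray and the dial is at off. `sign_off()` gives no verdict, so I only have my own checks to go on.

**What I did:**
1. The dial started on two dots, and I turned it to off.
2. I set the two plates from the mat, the only ones there, in the middle bay and the bay nearest the mat. Contact was gentle, under about 10 N.
3. I turned the dial to two dots. The plate nearest the mat was then knocked out of its outline while the arm was away. I turned the dial off, put that plate back and turned to two dots again, so the dial was on two dots for a few seconds while the plate was out of place.
4. Both plates then warmed for more than 6 s. I turned the dial back to off and moved both plates to the tray.

**Last checks:**
- **Plates:** The last wrist and top pictures show both plates face up in the tray, about 120 mm apart centre to centre and well inside the rim.
- **Dial:** The pointer is on the ring.
- **Arm:** The fingers are open and clear, about 20 cm up.
- **Other things:** The slide box had not moved by pixel comparison. The wash bottle and beaker looked in place in the last top picture. The jar was outside that crop, so I did not check it at the end.
- **Disagreements:** The wrist and top cameras differed by about 1 mm on the warmer and up to 4 mm on the tray, within the margins. No check failed in the end.

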